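# Lay out a batch of valves and set the air for a pressure test

## Task

Get the bench ready for a pressure test of four in-line valves: look through the lidded boxes, put the clamping block that has strayed into the test tray back in the box that holds its fellow, and from the box that holds the valves put just enough flat in the tray to make exactly four there, counting those already in it. Leave all other parts in their boxes and every box with its lid properly on again; set the regulator to 4 bar (pull its knob up, turn it, push it down to lock it), and leave the tools on the bench alone.

Things in the scene. Friction and masses are not known exactly. Their poses are not given: they have to be found in the camera images.
- valve_1: in-line valve: a 26 mm square steel body 30 mm long with a 17 mm round spigot at each end, 60 mm long overall, 0.12 kg; origin at its middle (13 mm above what it lies on), own x along its length (the spigots), y and z across the square flats; take it across the square flats. Stored in one of the closed boxes at the start
- valve_2: in-line valve: a 26 mm square steel body 30 mm long with a 17 mm round spigot at each end, 60 mm long overall, 0.12 kg; origin at its middle (13 mm above what it lies on), own x along its length (the spigots), y and z across the square flats; take it across the square flats. Stored in one of the closed boxes at the start
- valve_3: in-line valve: a 26 mm square steel body 30 mm long with a 17 mm round spigot at each end, 60 mm long overall, 0.12 kg; origin at its middle (13 mm above what it lies on), own x along its length (the spigots), y and z across the square flats; take it across the square flats. Stored in one of the closed boxes at the start
- valve_4: in-line valve: a 26 mm square steel body 30 mm long with a 17 mm round spigot at each end, 60 mm long overall, 0.12 kg; origin at its middle (13 mm above what it lies on), own x along its length (the spigots), y and z across the square flats; take it across the square flats. Stored in one of the closed boxes at the start
- valve_5: in-line valve: a 26 mm square steel body 30 mm long with a 17 mm round spigot at each end, 60 mm long overall, 0.12 kg; origin at its middle (13 mm above what it lies on), own x along its length (the spigots), y and z across the square flats; take it across the square flats. Already lies in the tray at the start, or is absent in this run
- valve_6: in-line valve: a 26 mm square steel body 30 mm long with a 17 mm round spigot at each end, 60 mm long overall, 0.12 kg; origin at its middle (13 mm above what it lies on), own x along its length (the spigots), y and z across the square flats; take it across the square flats. Already lies in the tray at the start, or is absent in this run
- valve_7: in-line valve: a 26 mm square steel body 30 mm long with a 17 mm round spigot at each end, 60 mm long overall, 0.12 kg; origin at its middle (13 mm above what it lies on), own x along its length (the spigots), y and z across the square flats; take it across the square flats. Already lies in the tray at the start, or is absent in this run
- tin_1: lidded sheet-steel parts box, fixed to the bench, one of three alike: 158 mm (own x) by 138 mm (own y) outside, inside 150 x 130 mm, standing on 10 mm feet; origin under its middle on the bench; inner floor at z = 14 mm, rim at z = 60 mm. It may hold the valves or something else; the lid must come off to see
- tin_2: lidded sheet-steel parts box, fixed to the bench, one of three alike: 158 mm (own x) by 138 mm (own y) outside, inside 150 x 130 mm, standing on 10 mm feet; origin under its middle on the bench; inner floor at z = 14 mm, rim at z = 60 mm. It may hold the valves or something else; the lid must come off to see
- tin_3: lidded sheet-steel parts box, fixed to the bench, one of three alike: 158 mm (own x) by 138 mm (own y) outside, inside 150 x 130 mm, standing on 10 mm feet; origin under its middle on the bench; inner floor at z = 14 mm, rim at z = 60 mm. It may hold the valves or something else; the lid must come off to see
- lid_1: loose steel lid, 165 (own x) x 145 (own y) x 3 mm, 0.22 kg, lying on one of the boxes at the start; origin at the middle of the plate's underside, which rests on the box's rim. A rounded locating lip under it reaches 9 mm down into the box with about 3.5 mm of play each side (laid on the bench, the plate is therefore 9 mm up). On top a bridge handle: a bar along own x, 82 mm long, 14 mm wide, from 24 to 34 mm above the origin; the gap under it is 21 mm high
- lid_2: loose steel lid, 165 (own x) x 145 (own y) x 3 mm, 0.22 kg, lying on one of the boxes at the start; origin at the middle of the plate's underside, which rests on the box's rim. A rounded locating lip under it reaches 9 mm down into the box with about 3.5 mm of play each side (laid on the bench, the plate is therefore 9 mm up). On top a bridge handle: a bar along own x, 82 mm long, 14 mm wide, from 24 to 34 mm above the origin; the gap under it is 21 mm high
- lid_3: loose steel lid, 165 (own x) x 145 (own y) x 3 mm, 0.22 kg, lying on one of the boxes at the start; origin at the middle of the plate's underside, which rests on the box's rim. A rounded locating lip under it reaches 9 mm down into the box with about 3.5 mm of play each side (laid on the bench, the plate is therefore 9 mm up). On top a bridge handle: a bar along own x, 82 mm long, 14 mm wide, from 24 to 34 mm above the origin; the gap under it is 21 mm high
- tray: shallow aluminium test tray with a low rim, fixed to the bench, 106 mm (own x) by 286 mm (own y), inside 100 x 280 mm, floor 3 mm thick, rim 16 mm high; origin under its middle. Room for four valves side by side with their lengths along own x
- regulator: air-pressure regulator on a 100 x 90 mm foot, fixed to the bench, about 133 mm tall, gauge towards the robot; origin under the middle of the foot, directly below the knob's axis. A flat black scale ring of 74 mm diameter, top at z = 96 mm, lies just under the knob
- knob_grip (a point): point on the upright axis of the regulator's round black knob, 20 mm above its lower edge and 16 mm below its top; knob 43 mm across, 36 mm tall, to be taken from above. The gauge's needle follows the knob, clockwise over seven black marks, 0 bar at the lower left, 6 at the lower right
- reg_turn (a joint): turn of the knob in rad, clockwise seen from above positive (higher pressure), 0.4 rad a bar: 0 = 0 bar, 1.6 = 4 bar, 2.4 = 6 bar; about 0.4 at the start. The white line on the knob points to seven white marks on the scale ring, one a bar from 0 to 6, running from the robot's right to its left (the middle one, 3 bar, faces the robot)
- reg_lift (a joint): height of the knob in m: 0 = pushed down and locked, 0.011 = pulled right up. It takes about 7 N to pull up; up by 8 mm or more it turns easily, and it stays up until pushed down with about 5 N. Down, a toothed clutch holds it fast; it goes down only at whole bars (every 0.4 rad, 0.04 rad of play either way)
- block_1: milled clamping block with a stepped slot along its top, 40 mm (own x) by 60 mm (own y) by 28 mm high, 0.16 kg, that has strayed into the tray; origin under its middle; take it across the 40 mm
- block_2: its fellow, the same kind of block, kept in one of the closed boxes close to one of that box's short walls; stays in there
- red_screwdriver: screwdriver with a red handle lying on the bench, 201 mm long (own y), 31 mm wide, 27 mm high; leave alone
- spanner: combination spanner lying on the bench, 160 mm long (own y), 22 mm wide, 8 mm high; leave alone
- tape: roll of black tape, 62 mm across, 19 mm high, kept in the remaining box; stays there; origin under its middle
Mind the look-alikes: they are no part of the job. What is shaped like the valve_5 but red is not meant.

How it is judged:
By the outcome, as a careful person would: the job done as asked, in the order asked, and still so for the second after the job is handed in, with the robot touching nothing.
Of valve_5, valve_6, valve_7 only 1 to 2 are there at a start; the rules pass over those that are not, and their reading is None.
At some moment in a run one of block_1, valve_5, valve_6, valve_7, lid_1, lid_2, lid_3 may be knocked a few centimetres aside while the robot is not near it.
It also fails if it takes over 210 s, if anything falls off the work surface, if the arm or the gripper's body presses on something with over 40 N, if the wrist force passes 120 N, or if a joint passes its speed limit or range.

## Robot

A 6-joint arm with a two-finger parallel gripper is mounted at the origin on a cart in front of the work surface, level with it; the furniture and walls round the work are solid. World frame = base frame: x ahead of the robot, y to its left, z up, the work surface at z = 0. Lengths are in mm, angles in rad, forces in N, time in s.
With the tool pointing down it reaches from about 325 to 750 mm from the base axis. Payload 7.6 kg.
Tool frame: the origin (TCP) lies at the centre of the arm's flange, where the gripper is bolted on; the fingertips stand 173 mm ahead of it and the grasp point (between the pads) lies 155 mm ahead of it; z points along the fingers, y is the line along which they close (so a half turn about z gives the same grasp; the last joint's range is limited). The gripper opens to 85 mm and grips with 20 to 120 N. Pads are 22 mm wide; open, the fingers measure 114 mm over their backs; the gripper's body (76 mm by 85 mm) begins 54 mm behind the grasp point. The pads swing forward as they close: fully open they stand 13 mm farther back than shut.
Start: joints at [1.084, 0.052, 1.401, -0, 1.689, -0.07], TCP at [212.518, 480.068, 404.723] pointing down, gripper open.
Joint ranges: [-2.9, 2.9], [-0.91, 2.17], [0.12, 2.37], [-1.06, 4.2], [0.26, 2.73], [-2.93, 2.93]. Speed limits (rad/s): [2.57, 2.57, 3.01, 3.14, 3.14, 3.14].

## Interface

Orientations are given as a unit quaternion [x, y, z, w].
In Python, from station import arm gives the robot as it stands.
- The arm moves only by the tool carry_out, never from a script. Its argument "targets" is a list that holds one entry, the list of rows, each a list of 6 numbers: the shift along the tool's x, y, z in cm, then the turn, a rotation vector about the tool's x, y, z in degrees. A call has 1 to 5 rows; each row is the pose to reach, as a shift and turn from the pose commanded when the call began, along the tool's axes at that moment; what a row does not reach only later rows make up. A row lasts 1/12 s, in which the tool goes at most 41.7 mm and 7.16 degrees, less where a joint would pass 70% of its speed; a pose out of reach is approached as far as the arm can. A call with a gripper value outside its range is refused whole. "jaw" is the opening, from -1 (shut) to 1 (fully open), set as the call begins (left out, the last holds). The fingers move at their own pace and stop on an object; "squeeze" is the grip in N (left out, the last holds). Time passes only in rows, so rows that repeat a pose let the fingers close. It gives the time, the measured TCP pose, the force, the opening and the grip force at its end, in the units of the state.
- arm.observe(): the state, without advancing time (a new reading comes with each control period).
- arm.read_camera(name): name is "scene" or "top" or "wrist"; returns the picture (400x640x3 uint8, red, green, blue); there is no depth.
- arm.calibration(name): a dict with "mtx" (3x3 intrinsics, pixels), "extrinsics" (4x4, takes a point from camera to world coordinates); the wrist camera has in their place "T_tool_cam" (4x4, takes a point from camera to tool coordinates, whose origin is the TCP and whose axes are the flange's). Camera axes: x right, y down, z forward; pixel columns grow to the right and rows downward; lengths in mm; the calibration is good to about 2 mm. A picture is of the moment at which its call begins: read the wrist's pose just before it. calibration takes no time and is no camera call.
- arm.sign_off(): hands the job in; it is judged then, once.
Trained networks look in the newest picture that a camera, given by its name, has taken for a name from the list of things; names that differ only in an ending like _2 or _b are one class to them, and where a whole thing is asked for, a point or a joint stands for the part that bears it (a point fixed in the world has none). Each returns a list of dicts, best first, with "confidence" (0 to 1); they miss things now and then, are a little off and sometimes report something else, mostly with a low value. They report only what shows in the picture. A call takes as long as a camera call. They do not tell look-alikes from the thing itself.
- arm.silhouettes(label, camera): "pixels" (400x640 bool, what is visible of it) and "rect" ([left, top, right, bottom] as shares, 0 to 1, of the picture: columns of its width, rows of its height, round what is visible of it).
- arm.mark_of(label, camera): "at" ([column, row] as shares, 0 to 1, of the picture: columns of its width, rows of its height: a listed point, or the origin of a listed thing).
The state is a dict: "time_s": time; "joints": joint angles; "joint_velocities": joint speeds; "tau": joint torques, N m; "tcp_pos": TCP position; "ee_rot": TCP orientation; "wrist_force": force on the tool from outside, world axes, zero at the start; "moment": the same for the moment, N m; "opening": finger opening in mm; "grasp_force": force on a finger pad.
Only numpy, scipy, OpenCV 4.12 (cv2) and the standard library are available. Lean on these libraries where they do the work, as an engineer would, in place of code of your own. Each camera call takes 0.05 s, during which the arm holds its last target. There are 200 camera calls.

## Working session

There is one attempt and no reset: what is moved stays moved. The work goes in short steps, Python scripts to look and compute and a tool call to move; the robot and the scene stay as the last step left them, time stands still between calls to the robot, and variables do not carry over. Pictures are saved under pics/ and viewed, at most 14 in all, crops included, and the job is handed in when it is done.

Besides the shell and the picture viewer there is one more tool, called in YAML: its name, and indented under it one key for each argument. carry_out: Moves the arm, as the interface text tells. Its arguments: {"type":"object","properties":{"targets":{"type":"array"},"jaw":{"type":"number"},"squeeze":{"type":"number"}},"required":["targets"]}

```bash
mkdir -p pics; ls; cat > h.py <<'E'
import numpy as np, cv2, json
from station import arm
from scipy.spatial.transform import Rotation as R
def tcp():
    s=arm.observe(); T=np.eye(4); T[:3,:3]=R.from_quat(s['ee_rot']).as_matrix(); T[:3,3]=s['tcp_pos']; return T
def snap(cam,name=None):
    T=tcp(); im=arm.read_camera(cam)
    if name: cv2.imwrite('pics/'+name,im[:,:,::-1])
    c=arm.calibration(cam)
    E=T@np.array(c['T_tool_cam']) if cam=='wrist' else np.array(c['extrinsics'])
    return im,np.array(c['mtx']),E
def w(px,K,E,z):
    d=E[:3,:3]@np.linalg.inv(K)@np.array([px[0],px[1],1.]); o=E[:3,3]
    return (o+d*(z-o[2])/d[2])
def proj(p,K,E):
    q=np.linalg.inv(E)@np.append(p,1); u=K@q[:3]; return u[:2]/u[2]
def mask_pose(m,K,E,z):
    "footprint at height z: centre, yaw of long axis, size"
    c=max(cv2.findContours(m.astype(np.uint8),0,1)[0],key=cv2.contourArea)[:,0,:]
    P=np.array([w(p,K,E,z)[:2] for p in c]); (x,y),(a,b),t=cv2.minAreaRect(P.astype(np.float32))
    if a<b: a,b,t=b,a,t+90
    return np.round([x,y,(t+90)%180-90,a,b],1)
def delta(x,y,z,yaw=None):
    """rows-units shift (cm) and turn (deg about tool z) to reach grasp-point pos x,y,z (tool down) with closing line (tool y) at world angle yaw deg"""
    T=tcp(); g=T[:3,3]+155*T[:3,2]
    d=T[:3,:3].T@(np.array([x,y,z])-g)/10
    y0=np.degrees(np.arctan2(T[1,1],T[0,1])); r=None
    if yaw is not None: r=-((yaw-y0+90)%180-90)
    return np.round(d,2), None if r is None else round(r,1)
E
python3 - <<'E'
from h import *
print(arm.observe())
for c in ('scene','top'):
    im,K,E=snap(c,c+'0.png'); print(c,E.round(2).tolist(),K.round(0).tolist())
    for l,z in (('valve_5',16),('tin_1',60),('lid_1',63),('tray',16),('regulator',96),('block_1',31),('red_screwdriver',10),('spanner',8)):
        for d in arm.silhouettes(l,c):
            if d['confidence']>.3: print(l,round(d['confidence'],2),(np.array(d['rect'])*[640,400,640,400]).round(),mask_pose(d['pixels'],K,E,z))
E
```

```text
pics
{'time_s': 0.0, 'joints': array([ 1.08371073e+00,  5.28356106e-02,  1.40173648e+00, -4.14803308e-05,
        1.68860166e+00, -7.02998037e-02]), 'joint_velocities': array([ 0.00190351, -0.00039568,  0.00014885, -0.00010858,  0.00040846,
       -0.00090068]), 'tau': array([-1.03774935e-03, -3.81663001e+01, -3.60192776e+01, -2.15606001e-04,
        6.21943764e-03, -1.62947117e-05]), 'tcp_pos': array([212.5005536 , 480.03701353, 403.86688166]), 'ee_rot': array([ 2.06890138e-01,  9.78363861e-01, -7.65712173e-04, -1.97675467e-04]), 'wrist_force': array([ 0.20178058, -0.90191335,  0.73135154]), 'moment': array([ 0.02118805, -0.01178564, -0.02306891]), 'grasp_force': 0.0, 'opening': 84.89257752387941}
scene [[0.43, -0.44, 0.79, -532.06], [-0.9, -0.19, 0.38, -545.76], [-0.02, -0.88, -0.48, 730.42], [0.0, 0.0, 0.0, 1.0]] [[401.0, 0.0, 323.0], [0.0, 401.0, 196.0], [0.0, 0.0, 1.0]]
valve_5 0.57 [269. 217. 287. 228.] [436.   88.9  21.5  76.5  42.6]
valve_5 0.49 [452. 220. 462. 234.] [ 624.7 -451.4    8.9   82.3   27.7]
valve_5 0.48 [274. 174. 326. 202.] [678.2 134.1   2.  193.7 165.9]
tin_1 
[... 1335 characters left out ...]
 0.52 [327. 232. 387. 243.] [ 420.8 -136.7   89.8  112.8   26.9]
lid_1 0.97 [235. 141. 288. 203.] [600.3  89.3   2.2 164.5 147.3]
lid_1 0.95 [167. 141. 222. 202.] [ 6.030e+02  2.753e+02 -2.000e-01  1.607e+02  1.484e+02]
lid_1 0.9 [303. 141. 355. 198.] [605.8 -88.8  -2.4 167.4 149.7]
tray 0.81 [212. 215. 319. 256.] [430.1  89.2  89.8 290.5 108.8]
regulator 0.95 [402. 204. 442. 247.] [ 447.  -333.   -82.1   99.8   92.4]
block_1 0.9 [222. 221. 246. 239.] [438.2 173.6 -83.1  63.1  43.3]
block_1 0.71 [243. 203. 288. 204.] [519.1 117.9  89.8  64.1  11.3]
red_screwdriver 0.7 [324. 230. 389. 242.] [ 426.6 -128.7   88.8  100.8   30.8]
spanner 0.49 [147. 237. 199. 251.] [404.6 343.   83.1 150.4  17.1]
```

```bash
python3 -c "
import cv2
im=cv2.imread('pics/top0.png')[125:275,130:480]
cv2.imwrite('pics/top0c.png',cv2.resize(im,None,fx=2.28,fy=2.28,interpolation=2))"
```

```text
(no output)
```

View pics/top0c.png

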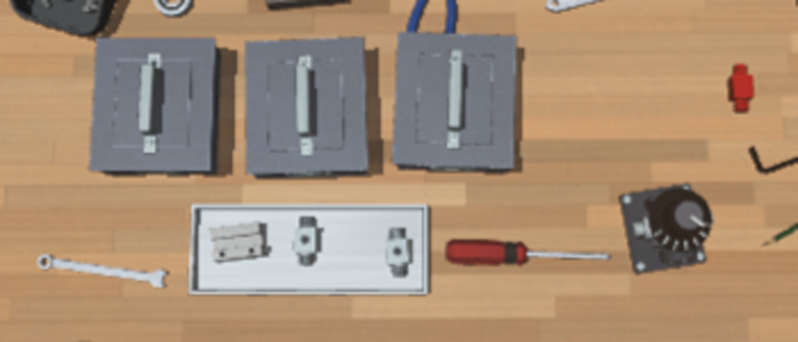

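```bash
python3 - <<'E'
from h import *
print(delta(606,-89,249,90)); print(tcp().round(3)); print(np.round(arm.calibration('wrist')['T_tool_cam'],2), arm.calibration('wrist')['mtx'])
E
```

```text
(array([-59.02, -36.11,   0.07]), np.float64(-23.9))
[[-9.14000e-01  4.05000e-01  0.00000e+00  2.12506e+02]
 [ 4.05000e-01  9.14000e-01  0.00000e+00  4.80068e+02]
 [-0.00000e+00  0.00000e+00 -1.00000e+00  4.04725e+02]
 [ 0.00000e+00  0.00000e+00  0.00000e+00  1.00000e+00]]
[[ 0.   -0.96 -0.27 66.81]
 [ 1.    0.    0.   -0.12]
 [-0.   -0.27  0.96 31.01]
 [ 0.    0.    0.    1.  ]] [[339.85070366   0.         320.58121161]
 [  0.         339.85070366 203.9421511 ]
 [  0.           0.           1.        ]]
```

carry_out:
  targets:
    - [[-17.7,-10.8,0,0,0,-23.9],[-17.7,-10.8,0,0,0,-23.9],[-17.7,-10.8,0,0,0,-23.9],[-17.7,-10.8,0,0,0,-23.9],[-17.7,-10.8,0,0,0,-23.9]]
  jaw: 1

```text
time_s: 1.32
tcp_pos: [324.8, 317.2, 404.8]
ee_rot: [-0.003, 1.0, 0.0, 0.0]
wrist_force: [1.0, -0.8, 0.1]
opening: 85.5
grasp_force: 0.0
```

carry_out:
  targets:
    - [[-9.2,-13.3,0,0,0,0],[-9.2,-13.3,0,0,0,0],[-9.2,-13.3,0,0,0,0],[-9.2,-13.3,0,0,0,0]]

```text
time_s: 1.65
tcp_pos: [417.2, 183.5, 405.0]
ee_rot: [0.0, 1.0, 0.0, 0.0]
wrist_force: [-0.4, -0.2, -0.1]
opening: 85.7
grasp_force: 0.0
```

carry_out:
  targets:
    - [[-9.2,-13.3,0,0,0,0],[-9.2,-13.3,0,0,0,0],[-9.2,-13.3,0,0,0,0],[-9.2,-13.3,0,0,0,0]]

```text
time_s: 1.98
tcp_pos: [509.4, 50.4, 404.8]
ee_rot: [0.0, 1.0, -0.0, 0.0]
wrist_force: [1.0, 1.0, 0.7]
opening: 85.5
grasp_force: 0.0
```

carry_out:
  targets:
    - [[-9.2,-13.3,0,0,0,0],[-9.2,-13.3,0,0,0,0],[-9.2,-13.3,0,0,0,0],[-9.2,-13.3,0,0,0,0],[-9.2,-13.3,0,0,0,0]]

```text
time_s: 2.4
tcp_pos: [602.6, -85.4, 402.2]
ee_rot: [0.003, 1.0, -0.0, -0.001]
wrist_force: [0.1, 0.5, -0.2]
opening: 85.5
grasp_force: 0.0
```

```bash
cat >> h.py <<'E'
def lids(cam='wrist',z=63,name=None,lab='lid_1',thr=.4):
    im,K,E=snap(cam,name)
    out=[]
    for d in arm.silhouettes(lab,cam):
        if d['confidence']>thr: out.append(mask_pose(d['pixels'],K,E,z)); print(lab,round(d['confidence'],2),(np.array(d['rect'])*[640,400,640,400]).round(),out[-1].tolist())
    return im,K,E
E
python3 - <<'E'
from h import *
print(tcp().round(3)[:3,3], tcp()[:2,1])
im,K,E=lids(name='w1.png')
for d in arm.mark_of('lid_1','wrist'): print(d['confidence'],w(np.array(d['at'])*[640,400],K,E,60))
E
```

```text
[602.55  -85.416 402.209] [0.00518963 0.99998607]
lid_1 0.73 [237.  94. 402. 273.] [606.8, -90.0, -2.2, 165.8, 145.0]
lid_1 0.71 [607. 144. 639. 266.] [628.5, 201.0, 13.7, 121.1, 27.8]
lid_1 0.66 [376.   0. 408.  26.] [458.8, -28.4, 89.8, 24.3, 18.3]
lid_1 0.61 [428.  86. 606. 265.] [600.2, 88.8, 2.2, 164.2, 144.8]
0.74 [598.05580852  87.64657534  60.        ]
0.65 [605.2311037  -88.61525468  60.        ]
```

View pics/w1.png

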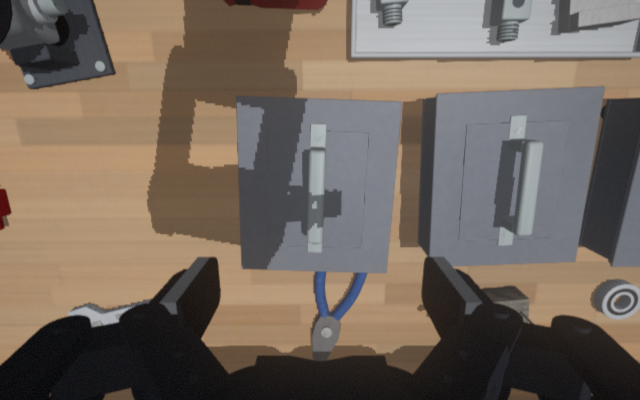

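carry_out:
  targets:
    - [[0,-0.1,11,0,0,2.2],[0,-0.1,11,0,0,2.2],[0,-0.1,11,0,0,2.2],[0,-0.1,11,0,0,2.2],[0,-0.1,11,0,0,2.2]]

```text
time_s: 2.97
tcp_pos: [600.1, -79.9, 294.7]
ee_rot: [0.018, 1.0, 0.0, -0.001]
wrist_force: [0.8, -0.9, -0.3]
opening: 85.8
grasp_force: 0.0
```

carry_out:
  targets:
    - [[0,0,0,0,0,0],[0,0,0,0,0,0],[0,0,0,0,0,0]]

```text
time_s: 3.22
tcp_pos: [600.9, -80.9, 297.7]
ee_rot: [0.019, 1.0, -0.0, 0.002]
wrist_force: [0.5, 0.4, 0.7]
opening: 85.3
grasp_force: 0.0
```

```bash
python3 - <<'E'
from h import *
print(tcp().round(2)[:3,3]); print(delta(606.8,-90,88,87.8))
lids(name='w2.png')
E
```

```text
[600.91 -80.92 297.7 ]
(array([-0.52, -0.87,  5.47]), np.float64(0.0))
lid_1 0.84 [180.  86. 434. 340.] [607.1, -90.1, -1.9, 165.1, 144.5]
lid_1 0.62 [471.  62. 640. 323.] [600.9, 73.4, 2.6, 165.7, 115.0]
```

carry_out:
  targets:
    - [[-0.6,-0.9,2,0,0,0],[-0.6,-0.9,5.5,0,0,0],[-0.6,-0.9,5.5,0,0,0],[-0.6,-0.9,5.5,0,0,0],[-0.6,-0.9,5.5,0,0,0]]

```text
time_s: 3.73
tcp_pos: [606.5, -90.3, 241.5]
ee_rot: [0.019, 1.0, -0.0, 0.001]
wrist_force: [0.9, 0.2, 1.4]
opening: 85.3
grasp_force: 0.0
```

carry_out:
  targets:
    - [[0,0,0,0,0,0],[0,0,0,0,0,0],[0,0,0,0,0,0],[0,0,0,0,0,0],[0,0,0,0,0,0]]
  jaw: -1
  squeeze: 50

```text
time_s: 4.15
tcp_pos: [606.2, -90.3, 240.2]
ee_rot: [0.019, 1.0, -0.0, 0.0]
wrist_force: [1.0, 0.6, 0.4]
opening: 25.5
grasp_force: 0.0
```

carry_out:
  targets:
    - [[0,0,0,0,0,0],[0,0,0,0,0,0],[0,0,0,0,0,0],[0,0,0,0,0,0],[0,0,0,0,0,0]]

```text
time_s: 4.57
tcp_pos: [606.3, -90.3, 240.1]
ee_rot: [0.019, 1.0, 0.0, 0.0]
wrist_force: [-0.4, -0.3, 2.7]
opening: 12.8
grasp_force: 49.2
```

carry_out:
  targets:
    - [[0,0,-3,0,0,0],[0,0,-6,0,0,0],[0,0,-6,0,0,0]]

```text
time_s: 4.82
tcp_pos: [607.0, -90.6, 306.0]
ee_rot: [0.019, 1.0, -0.001, 0.005]
wrist_force: [1.3, -0.3, -0.8]
opening: 12.9
grasp_force: 49.2
```

carry_out:
  targets:
    - [[0,-4,0,0,0,0],[0,-8,0,0,0,0],[0,-12,0,0,0,0],[0,-16,0,0,0,0],[0,-16,0,0,0,0]]

```text
time_s: 5.23
tcp_pos: [598.4, -256.9, 298.1]
ee_rot: [0.022, 1.0, -0.001, -0.001]
wrist_force: [0.4, 0.1, -1.8]
opening: 12.8
grasp_force: 49.5
```

carry_out:
  targets:
    - [[0,0,4,0,0,0],[0,0,8,0,0,0],[0,0,10.5,0,0,0],[0,0,10.9,0,0,0],[0,0,10.9,0,0,0]]

```text
time_s: 5.65
tcp_pos: [599.4, -250.1, 188.0]
ee_rot: [0.019, 1.0, 0.001, -0.002]
wrist_force: [0.1, -0.3, -2.5]
opening: 12.9
grasp_force: 53.3
```

```bash
python3 - <<'E'
from h import *
im,K,E=snap('top','top1.png')
o=arm.observe(); print(o['opening'],o['grasp_force'],o['wrist_force'],o['tcp_pos'])
for l in ('valve_1','block_1','tape'):
    for d in arm.silhouettes(l,'top'):
        if d['confidence']>.3: print(l,round(d['confidence'],2),(np.array(d['rect'])*[640,400,640,400]).round(),mask_pose(d['pixels'],K,E,30))
cv2.imwrite('pics/top1c.png',cv2.resize(cv2.cvtColor(im[130:260,160:450],cv2.COLOR_RGB2BGR),None,fx=2.7,fy=2.7,interpolation=2))
E
```

```text
13.011653917624642 53.26918959617615 [ 0.10092328 -0.80842071 -2.59553872] [ 599.73465934 -250.09145762  189.12701161]
valve_1 0.75 [257. 216. 270. 241.] [439.6  92.9   0.9  58.2  27.6]
valve_1 0.65 [302. 225. 309. 247.] [425.4 -18.8   0.   57.9  24.8]
valve_1 0.48 [452. 151. 459. 174.] [ 629.3 -445.    -3.3   58.6   28.3]
block_1 0.91 [223. 220. 246. 242.] [438.4 172.8 -88.1  60.6  43.9]
block_1 0.53 [326. 231. 335. 242.] [427.8 -90.5  89.8  24.9  24.8]
tape 0.52 [309. 161. 334. 186.] [ 6.046e+02 -7.070e+01 -2.000e-01  6.370e+01  5.660e+01]
```

View pics/top1c.png

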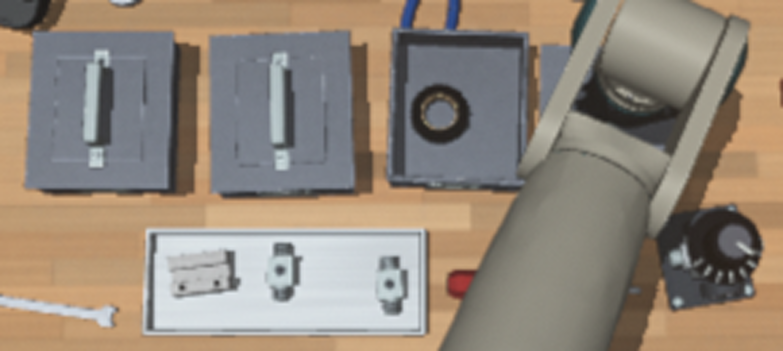

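carry_out:
  targets:
    - [[0,0,-4,0,0,0],[0,0,-8,0,0,0],[0,0,-10.9,0,0,0],[0,0,-10.9,0,0,0]]

```text
time_s: 6.18
tcp_pos: [601.0, -250.6, 309.5]
ee_rot: [0.019, 1.0, -0.003, 0.007]
wrist_force: [1.0, -0.2, -0.8]
opening: 12.7
grasp_force: 53.3
```

carry_out:
  targets:
    - [[0,4,0,0,0,0],[0,8,0,0,0,0],[0,12,0,0,0,0],[0,16,0,0,0,0],[0,16,0,0,0,0]]

```text
time_s: 6.6
tcp_pos: [606.3, -83.8, 299.7]
ee_rot: [0.016, 1.0, 0.001, 0.0]
wrist_force: [0.5, -0.4, -1.7]
opening: 12.8
grasp_force: 53.3
```

carry_out:
  targets:
    - [[0,0,0,0,0,0],[0,0,0,0,0,0],[0,0,3,0,0,0],[0,0,4.5,0,0,0],[0,0,4.5,0,0,0]]

```text
time_s: 7.02
tcp_pos: [605.0, -91.8, 250.1]
ee_rot: [0.02, 1.0, 0.001, -0.004]
wrist_force: [-0.5, 0.3, -2.9]
opening: 13.0
grasp_force: 53.2
```

carry_out:
  targets:
    - [[0,0,0.5,0,0,0],[0,0,1,0,0,0],[0,0,1.4,0,0,0],[0,0,1.4,0,0,0],[0,0,1.4,0,0,0]]

```text
time_s: 7.43
tcp_pos: [606.3, -90.5, 241.1]
ee_rot: [0.019, 1.0, -0.0, 0.0]
wrist_force: [-0.5, -0.5, -2.0]
opening: 13.3
grasp_force: 53.3
```

carry_out:
  targets:
    - [[0,0,0.1,0,0,0],[0,0,0.1,0,0,0],[0,0,0.1,0,0,0],[0,0,0.1,0,0,0],[0,0,0.1,0,0,0]]
  jaw: 1

```text
time_s: 7.85
tcp_pos: [606.3, -90.3, 240.1]
ee_rot: [0.019, 1.0, -0.0, 0.0]
wrist_force: [-0.5, -0.3, 0.9]
opening: 72.8
grasp_force: 0.0
```

carry_out:
  targets:
    - [[0,0,0,0,0,0],[0,0,0,0,0,0],[0,0,-3,0,0,0],[0,0,-7,0,0,0],[0,0,-7,0,0,0]]

```text
time_s: 8.27
tcp_pos: [607.2, -90.6, 318.6]
ee_rot: [0.019, 1.0, -0.001, 0.006]
wrist_force: [1.1, 0.4, 2.8]
opening: 85.5
grasp_force: 0.0
```

carry_out:
  targets:
    - [[1.3,17.9,0,0,0,-4.4],[1.3,17.9,0,0,0,-4.4],[1.3,17.9,0,0,0,-4.4],[1.3,17.9,0,0,0,-4.4],[1.3,17.9,0,0,0,-4.4]]

```text
time_s: 8.68
tcp_pos: [599.3, 94.0, 310.0]
ee_rot: [-0.022, 1.0, 0.001, 0.0]
wrist_force: [-0.2, -0.7, -1.1]
opening: 85.5
grasp_force: 0.0
```

carry_out:
  targets:
    - [[0,0,0,0,0,0],[0,0,0,0,0,0],[0,0,0,0,0,0]]

```text
time_s: 8.93
tcp_pos: [600.2, 87.8, 309.7]
ee_rot: [-0.019, 1.0, -0.0, 0.0]
wrist_force: [-0.4, -0.1, 0.5]
opening: 85.6
grasp_force: 0.0
```

```bash
python3 - <<'E'
from h import *
print(tcp().round(2)[:3,3]); 
lids(name='w3.png'); lids('top')
print(delta(600.5,89,86,92.2))
E
```

```text
[600.17  87.8  309.72]
lid_1 0.9 [202.  81. 447. 324.] [600.4, 89.3, 2.2, 164.0, 144.6]
lid_1 0.63 [479.  94. 638. 339.] [603.1, 263.3, -0.0, 164.1, 125.7]
lid_1 0.63 [  1.  82. 167. 326.] [607.8, -78.3, -2.1, 164.5, 121.4]
lid_1 0.9 [237. 144. 289. 204.] [602.9, 33.7, 3.3, 163.8, 38.8]
lid_1 0.78 [167. 141. 209. 201.] [602.8, 295.7, 2.2, 165.6, 111.3]
lid_1 0.73 [302. 136. 355. 199.] [608.4, -88.9, -1.0, 169.6, 144.8]
(array([-0.04,  0.13,  6.87]), np.float64(-0.1))
```

carry_out:
  targets:
    - [[0,0.1,4,0,0,0],[0,0.1,6.9,0,0,0],[0,0.1,6.9,0,0,0],[0,0.1,6.9,0,0,0],[0,0.1,6.9,0,0,0]]

```text
time_s: 9.55
tcp_pos: [600.6, 89.6, 242.8]
ee_rot: [-0.019, 1.0, 0.0, 0.001]
wrist_force: [1.0, 0.4, 1.5]
opening: 84.8
grasp_force: 0.0
```

carry_out:
  targets:
    - [[0,0,0,0,0,0],[0,0,0,0,0,0],[0,0,0,0,0,0],[0,0,0,0,0,0],[0,0,0,0,0,0]]
  jaw: -1
  squeeze: 50

```text
time_s: 9.97
tcp_pos: [600.0, 90.1, 241.2]
ee_rot: [-0.019, 1.0, 0.0, 0.0]
wrist_force: [-0.0, -0.9, -0.1]
opening: 25.4
grasp_force: 0.0
```

carry_out:
  targets:
    - [[0,0,0,0,0,0],[0,0,0,0,0,0],[0,0,0,0,0,0],[0,0,0,0,0,0],[0,0,0,0,0,0]]

```text
time_s: 10.38
tcp_pos: [600.0, 90.0, 241.1]
ee_rot: [-0.019, 1.0, 0.0, 0.0]
wrist_force: [-0.6, 0.8, 3.6]
opening: 13.2
grasp_force: 49.3
```

carry_out:
  targets:
    - [[0,0,-3,0,0,0],[0,0,-6,0,0,0],[0,0,-9,0,0,0],[0,0,-9,0,0,0]]

```text
time_s: 10.72
tcp_pos: [600.6, 90.1, 337.6]
ee_rot: [-0.019, 1.0, 0.0, 0.005]
wrist_force: [0.4, -0.3, -1.4]
opening: 13.3
grasp_force: 49.2
```

carry_out:
  targets:
    - [[0.7,-4,0,0,0,0],[0.7,-8,0,0,0,0],[0.7,-12,0,0,0,0],[0.7,-16,0,0,0,0],[0.7,-17,0,0,0,0]]

```text
time_s: 11.13
tcp_pos: [599.0, -85.2, 329.3]
ee_rot: [-0.017, 1.0, -0.001, -0.001]
wrist_force: [0.4, 0.7, -2.4]
opening: 12.8
grasp_force: 49.4
```

carry_out:
  targets:
    - [[0.7,-4,0,0,0,0],[0.7,-8,0,0,0,0],[0.7,-12,0,0,0,0],[0.7,-16,0,0,0,0],[0.7,-17,0,0,0,0]]

```text
time_s: 11.55
tcp_pos: [598.2, -255.5, 329.0]
ee_rot: [-0.017, 1.0, -0.0, -0.001]
wrist_force: [0.1, 0.4, -2.0]
opening: 13.1
grasp_force: 49.6
```

carry_out:
  targets:
    - [[0,0,0,0,0,0],[0,0,4,0,0,0],[0,0,8,0,0,0],[0,0,11,0,0,0],[0,0,11,0,0,0]]

```text
time_s: 11.97
tcp_pos: [597.2, -247.7, 211.2]
ee_rot: [-0.02, 1.0, 0.004, -0.007]
wrist_force: [-1.0, 1.3, -3.4]
opening: 13.2
grasp_force: 49.5
```

```bash
python3 - <<'E'
from h import *
im,K,E=snap('top','top2.png')
o=arm.observe(); print(o['opening'],o['grasp_force'],o['wrist_force'],o['tcp_pos'])
for l in ('valve_1','block_1','tape'):
    for d in arm.silhouettes(l,'top'):
        if d['confidence']>.3: print(l,round(d['confidence'],2),(np.array(d['rect'])*[640,400,640,400]).round(),mask_pose(d['pixels'],K,E,30))
cv2.imwrite('pics/top2c.png',cv2.resize(cv2.cvtColor(im[130:260,160:450],cv2.COLOR_RGB2BGR),None,fx=2.7,fy=2.7,interpolation=2))
E
```

```text
12.950331085910102 49.569180607795715 [-0.57390024 -0.7966063  -0.97320262] [ 598.22947382 -248.32798176  215.87256807]
valve_1 0.62 [300. 224. 308. 247.] [ 4.281e+02 -1.890e+01  2.000e-01  6.350e+01  2.480e+01]
valve_1 0.43 [259. 219. 270. 243.] [439.6  91.5   1.1  58.3  24.8]
block_1 0.9 [222. 223. 244. 240.] [438.7 174.2 -88.   63.4  44.3]
block_1 0.63 [249. 183. 271. 198.] [550.5 107.7  89.8  59.4  39.9]
```

View pics/top2c.png

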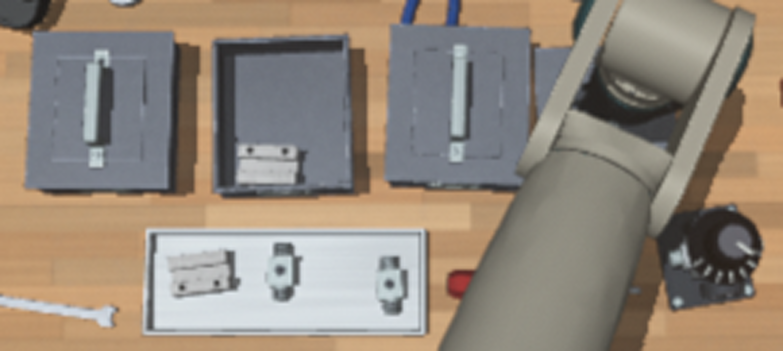

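carry_out:
  targets:
    - [[0,0,1.5,0,0,0],[0,0,2.3,0,0,0],[0,0,2.6,0,0,0],[0,0,2.6,0,0,0]]

```text
time_s: 12.5
tcp_pos: [599.2, -250.2, 194.9]
ee_rot: [-0.019, 1.0, 0.0, -0.0]
wrist_force: [0.7, -0.1, -1.1]
opening: 13.0
grasp_force: 49.6
```

carry_out:
  targets:
    - [[0,0,0,0,0,0],[0,0,0,0,0,0],[0,0,0,0,0,0]]

```text
time_s: 12.75
tcp_pos: [599.4, -250.4, 195.6]
ee_rot: [-0.019, 1.0, -0.0, 0.001]
wrist_force: [0.0, 0.5, -1.8]
opening: 13.4
grasp_force: 49.6
```

carry_out:
  targets:
    - [[0,0,0,0,0,0],[0,0,0,0,0,0],[0,0,0,0,0,0],[0,0,0,0,0,0],[0,0,0,0,0,0]]
  jaw: 1

```text
time_s: 13.17
tcp_pos: [599.2, -250.3, 195.0]
ee_rot: [-0.019, 1.0, -0.0, 0.0]
wrist_force: [-0.6, -0.5, 0.1]
opening: 73.2
grasp_force: 0.0
```

carry_out:
  targets:
    - [[0,0,0,0,0,0],[0,0,-4,0,0,0],[0,0,-8,0,0,0],[0,0,-12,0,0,0],[0,0,-14,0,0,0]]

```text
time_s: 13.58
tcp_pos: [599.3, -250.3, 341.2]
ee_rot: [-0.019, 1.0, -0.002, 0.004]
wrist_force: [0.9, -0.6, 0.9]
opening: 85.6
grasp_force: 0.0
```

carry_out:
  targets:
    - [[4.8,14.3,0,0,0,30],[4.8,14.3,0,0,0,30],[4.8,14.3,0,0,0,30],[4.8,14.3,0,0,0,30],[4.8,14.3,0,0,0,30]]

```text
time_s: 14.0
tcp_pos: [544.5, -105.3, 335.2]
ee_rot: [0.241, 0.97, 0.001, -0.0]
wrist_force: [0.8, 0.1, 0.5]
opening: 85.5
grasp_force: 0.0
```

carry_out:
  targets:
    - [[11.3,10,0,0,0,30],[11.3,10,0,0,0,30],[11.3,10,0,0,0,30],[11.3,10,0,0,0,30],[11.3,10,0,0,0,30]]

```text
time_s: 14.42
tcp_pos: [490.9, 35.6, 335.0]
ee_rot: [0.484, 0.875, 0.001, -0.0]
wrist_force: [0.1, -0.7, 0.5]
opening: 85.5
grasp_force: 0.0
```

carry_out:
  targets:
    - [[14.8,3,0,0,0,30],[14.8,3,0,0,0,30],[14.8,3,0,0,0,30],[14.8,3,0,0,0,30],[14.8,3,0,0,0,30]]

```text
time_s: 14.83
tcp_pos: [437.2, 176.5, 335.0]
ee_rot: [0.694, 0.72, 0.001, -0.001]
wrist_force: [-0.1, 0.6, -0.7]
opening: 85.0
grasp_force: 0.0
```

carry_out:
  targets:
    - [[0,0,0,0,0,0],[0,0,0,0,0,0],[0,0,0,0,0,0]]

```text
time_s: 15.08
tcp_pos: [439.2, 172.3, 334.8]
ee_rot: [0.693, 0.721, 0.0, 0.0]
wrist_force: [-0.1, -0.6, -0.2]
opening: 85.5
grasp_force: 0.0
```

```bash
python3 - <<'E'
from h import *
T=tcp(); print(T.round(2)[:3,3],np.degrees(np.arctan2(T[1,1],T[0,1])),arm.observe()['joints'].round(2)); 
im,K,E=lids(name='w4.png',lab='block_1',z=31)
for d in arm.mark_of('block_1','wrist'): print(d['confidence'],w(np.array(d['at'])*[640,400],K,E,3))
E
```

```text
[439.19 172.29 334.78] 2.3175687422941142 [ 0.3  -0.07  1.66 -0.    1.55  0.26]
block_1 0.88 [421. 233. 479. 310.] [555.8, 128.5, -22.1, 53.0, 29.1]
block_1 0.72 [293. 149. 345. 226.] [439.4, 177.4, -82.8, 62.6, 39.9]
```

View pics/w4.png

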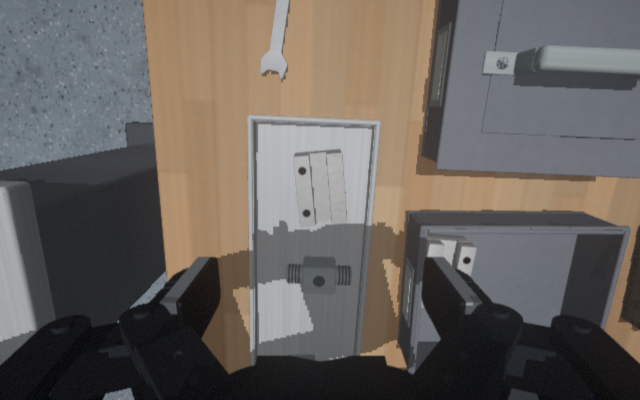

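carry_out:
  targets:
    - [[0.3,0,4,0,0,-4.9],[0.3,0,8,0,0,-4.9],[0.3,0,10,0,0,-4.9],[0.3,0,10,0,0,-4.9],[0.3,0,10,0,0,-4.9]]
  jaw: 0.18

```text
time_s: 15.65
tcp_pos: [438.8, 175.6, 234.5]
ee_rot: [0.662, 0.749, -0.001, -0.0]
wrist_force: [1.6, 0.4, -0.2]
opening: 50.4
grasp_force: 0.0
```

carry_out:
  targets:
    - [[0,0,2,0,0,0],[0,0,4,0,0,0],[0,0,5.2,0,0,0],[0,0,5.6,0,0,0],[0,0,5.6,0,0,0]]

```text
time_s: 16.07
tcp_pos: [439.3, 176.1, 179.9]
ee_rot: [0.662, 0.75, 0.001, 0.0]
wrist_force: [0.5, 0.3, -0.3]
opening: 50.4
grasp_force: 0.0
```

carry_out:
  targets:
    - [[0,0,0,0,0,0],[0,0,0,0,0,0],[0,0,0,0,0,0]]

```text
time_s: 16.32
tcp_pos: [439.2, 176.2, 180.2]
ee_rot: [0.662, 0.75, 0.001, 0.001]
wrist_force: [-0.3, 1.1, 0.8]
opening: 50.4
grasp_force: 0.0
```

carry_out:
  targets:
    - [[0,0,0,0,0,0],[0,0,0,0,0,0],[0,0,0,0,0,0],[0,0,0,0,0,0],[0,0,0,0,0,0]]
  jaw: -1

```text
time_s: 16.73
tcp_pos: [439.1, 176.3, 179.9]
ee_rot: [0.662, 0.75, 0.001, 0.0]
wrist_force: [-1.2, 0.3, 6.4]
opening: 39.5
grasp_force: 52.5
```

```bash
python3 - <<'E'
from h import *
T=tcp(); o=arm.observe(); print(T.round(2)[:3,3],np.degrees(np.arctan2(T[1,1],T[0,1])),o['opening'],o['grasp_force'],o['wrist_force']); 
print(delta(625,90,150,2.2))
E
```

```text
[439.06 176.27 179.91] 7.121856582355414 39.51822532656008 52.46820107102394 [-1.19295431  0.25025233  6.41008971]
(array([-10.87,  17.37, -12.48]), np.float64(4.9))
```

carry_out:
  targets:
    - [[0,0,-3,0,0,0],[0,0,-6,0,0,0],[0,0,-10,0,0,0],[0,0,-12.5,0,0,0]]

```text
time_s: 17.07
tcp_pos: [438.7, 176.1, 307.1]
ee_rot: [0.662, 0.75, 0.001, 0.001]
wrist_force: [0.5, 0.3, -1.5]
opening: 38.8
grasp_force: 51.6
```

carry_out:
  targets:
    - [[-2.2,3.5,0,0,0,4.9],[-4.4,7,0,0,0,4.9],[-6.6,10.5,0,0,0,4.9],[-8.8,14,0,0,0,4.9],[-10.9,17.4,0,0,0,4.9]]

```text
time_s: 17.48
tcp_pos: [626.3, 88.3, 303.1]
ee_rot: [0.693, 0.721, -0.0, -0.0]
wrist_force: [-0.1, 1.1, -0.7]
opening: 39.4
grasp_force: 51.6
```

carry_out:
  targets:
    - [[0,0,0,0,0,0],[0,0,0,0,0,0],[0,0,3,0,0,0],[0,0,5,0,0,0],[0,0,5,0,0,0]]

```text
time_s: 17.9
tcp_pos: [622.8, 90.1, 248.7]
ee_rot: [0.693, 0.721, -0.003, -0.003]
wrist_force: [-1.3, -0.4, -2.7]
opening: 39.1
grasp_force: 51.7
```

```bash
python3 - <<'E'
from h import *
o=arm.observe(); print(o['opening'],o['grasp_force'])
print(delta(625,90,36.5,2.2))
im,K,E=snap('wrist','w5.png')
E
```

```text
39.10001888140663 51.6916099190712
(array([-0.01,  0.41,  5.71]), np.float64(0.1))
```

View pics/w5.png

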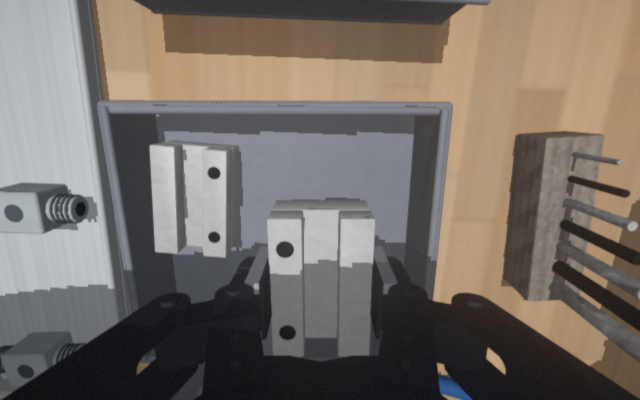

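carry_out:
  targets:
    - [[0,0.2,2,0,0,0],[0,0.2,4,0,0,0],[0,0.2,5,0,0,0],[0,0.2,5.3,0,0,0],[0,0.2,5.3,0,0,0]]

```text
time_s: 18.37
tcp_pos: [626.7, 89.9, 201.3]
ee_rot: [0.693, 0.721, 0.0, -0.0]
wrist_force: [-0.0, -0.6, -1.2]
opening: 39.1
grasp_force: 51.8
```

carry_out:
  targets:
    - [[0,0,0,0,0,0],[0,0,0,0,0,0],[0,0,0.2,0,0,0],[0,0,0.2,0,0,0]]

```text
time_s: 18.7
tcp_pos: [626.9, 89.6, 199.3]
ee_rot: [0.693, 0.721, 0.0, 0.0]
wrist_force: [-0.3, -0.2, -1.6]
opening: 39.0
grasp_force: 51.8
```

```bash
python3 - <<'E'
from h import *
print(delta(625,90,36.5,2.2),arm.observe()['wrist_force'],tcp()[:3,3])
E
```

```text
(array([ 0.04, -0.21,  0.78]), np.float64(0.0)) [-0.34758893 -0.17784557 -1.62687182] [626.91472133  89.60756545 199.27355269]
```

carry_out:
  targets:
    - [[0,0,0.4,0,0,0],[0,0,0.8,0,0,0],[0,0,0.8,0,0,0],[0,0,0.8,0,0,0]]

```text
time_s: 19.03
tcp_pos: [627.0, 89.6, 191.0]
ee_rot: [0.693, 0.721, 0.0, 0.0]
wrist_force: [0.7, -0.8, 0.3]
opening: 39.1
grasp_force: 52.0
```

carry_out:
  targets:
    - [[0,0,0,0,0,0],[0,0,0,0,0,0],[0,0,0,0,0,0],[0,0,0,0,0,0]]
  jaw: 0.3

```text
time_s: 19.37
tcp_pos: [626.7, 89.6, 190.5]
ee_rot: [0.693, 0.721, -0.0, -0.0]
wrist_force: [0.2, -0.0, 0.2]
opening: 55.5
grasp_force: 0.0
```

carry_out:
  targets:
    - [[0,0,-1,0,0,0],[0,0,-4,0,0,0],[0,0,-8,0,0,0],[0,0,-12,0,0,0],[0,0,-15,0,0,0]]

```text
time_s: 19.78
tcp_pos: [626.6, 89.6, 345.6]
ee_rot: [0.693, 0.721, 0.002, 0.001]
wrist_force: [0.5, 0.6, 0.6]
opening: 55.7
grasp_force: 0.0
```

carry_out:
  targets:
    - [[-11.3,-1.3,0,0,0,-30],[-11.3,-1.3,0,0,0,-30],[-11.3,-1.3,0,0,0,-30],[-11.3,-1.3,0,0,0,-30],[-11.3,-1.3,0,0,0,-30]]
  jaw: 1

```text
time_s: 20.2
tcp_pos: [617.9, -26.1, 341.7]
ee_rot: [0.482, 0.876, 0.0, 0.0]
wrist_force: [0.9, 0.8, 0.1]
opening: 85.1
grasp_force: 0.0
```

carry_out:
  targets:
    - [[-9.1,-6.8,0,0,0,-30],[-9.1,-6.8,0,0,0,-30],[-9.1,-6.8,0,0,0,-30],[-9.1,-6.8,0,0,0,-30],[-9.1,-6.8,0,0,0,-30]]

```text
time_s: 20.62
tcp_pos: [608.7, -139.3, 341.5]
ee_rot: [0.239, 0.971, -0.0, 0.0]
wrist_force: [0.6, 0.1, 0.3]
opening: 85.6
grasp_force: 0.0
```

carry_out:
  targets:
    - [[-4.5,-10.4,0,0,0,-30],[-4.5,-10.4,0,0,0,-30],[-4.5,-10.4,0,0,0,-30],[-4.5,-10.4,0,0,0,-30],[-4.5,-10.4,0,0,0,-30]]

```text
time_s: 21.03
tcp_pos: [599.8, -252.3, 341.3]
ee_rot: [-0.021, 1.0, -0.0, 0.0]
wrist_force: [0.1, 1.0, 0.5]
opening: 85.3
grasp_force: 0.0
```

carry_out:
  targets:
    - [[0,0,0,0,0,0],[0,0,0,0,0,0],[0,0,0,0,0,0]]

```text
time_s: 21.28
tcp_pos: [600.6, -249.7, 341.2]
ee_rot: [-0.019, 1.0, -0.0, 0.0]
wrist_force: [0.6, -0.4, 0.7]
opening: 85.7
grasp_force: 0.0
```

```bash
python3 - <<'E'
from h import *
print(tcp()[:3,3]); print(delta(599.2,-250.3,35,92.2))
lids(z=12)
im,K,E=lids('top',z=42,lab='block_1',name='top3.png'); lids('top',z=63)
lids('top',z=20,lab='valve_1')
E
```

```text
[ 600.55112104 -249.66546755  341.17094286]
(array([ 0.15, -0.05, 15.12]), np.float64(-0.0))
lid_1 0.94 [234.  85. 410. 272.] [599.9, -250.6, 2.3, 165.3, 145.9]
lid_1 0.64 [419.  96. 640. 316.] [622.4, -58.8, -2.0, 199.5, 176.1]
block_1 0.67 [248. 183. 272. 196.] [548.2, 105.6, 89.8, 63.5, 39.5]
block_1 0.61 [255. 155. 276. 172.] [623.8, 87.8, 89.8, 59.6, 43.3]
lid_1 0.74 [146. 235. 202. 251.] [404.7, 327.5, 81.7, 154.3, 21.7]
lid_1 0.66 [166. 143. 223. 203.] [603.0, 273.9, -0.2, 166.4, 148.6]
lid_1 0.62 [358. 147. 407. 177.] [612.1, -271.4, 83.9, 79.4, 37.0]
lid_1 0.57 [302. 139. 356. 198.] [608.8, -89.8, -1.9, 167.7, 144.6]
valve_1 0.76 [453. 154. 460. 171.] [630.5, -448.1, -3.3, 56.3, 28.6]
valve_1 0.61 [258. 218. 270. 244.] [440.6, 92.8, 0.9, 58.7, 25.1]
valve_1 0.54 [298. 225. 308. 249.] [426.3, -18.5, 0.0, 58.4, 25.0]
```

carry_out:
  targets:
    - [[0.1,0,4,0,0,0],[0.1,0,8,0,0,0],[0.1,0,12,0,0,0],[0.1,0,15.1,0,0,0],[0.1,0,15.1,0,0,0]]

```text
time_s: 22.1
tcp_pos: [597.2, -249.0, 181.0]
ee_rot: [-0.019, 1.0, 0.003, -0.006]
wrist_force: [-1.2, 0.8, -1.4]
opening: 85.5
grasp_force: 0.0
```

carry_out:
  targets:
    - [[0,0,0,0,0,0],[0,0,0,0,0,0],[0,0,0,0,0,0],[0,0,0,0,0,0],[0,0,0,0,0,0]]
  jaw: -1

```text
time_s: 22.52
tcp_pos: [600.0, -250.3, 192.0]
ee_rot: [-0.019, 1.0, -0.001, 0.002]
wrist_force: [-0.2, -0.2, 0.5]
opening: 25.7
grasp_force: 0.0
```

carry_out:
  targets:
    - [[0,0,0,0,0,0],[0,0,0,0,0,0],[0,0,0,0,0,0],[0,0,0,0,0,0],[0,0,0,0,0,0]]

```text
time_s: 22.93
tcp_pos: [599.8, -250.3, 191.3]
ee_rot: [-0.019, 1.0, -0.0, 0.001]
wrist_force: [-1.8, -0.2, 6.1]
opening: 13.2
grasp_force: 49.4
```

carry_out:
  targets:
    - [[0,0,-4,0,0,0],[0,0,-8,0,0,0],[0,0,-12,0,0,0],[0,0,-14,0,0,0],[0,0,-14,0,0,0]]

```text
time_s: 23.35
tcp_pos: [599.9, -250.3, 336.8]
ee_rot: [-0.019, 1.0, -0.002, 0.005]
wrist_force: [0.8, 0.3, -1.5]
opening: 13.0
grasp_force: 49.5
```

carry_out:
  targets:
    - [[-0.7,4,0,0,0,0],[-0.7,8,0,0,0,0],[-0.7,12,0,0,0,0],[-0.7,16,0,0,0,0],[-0.7,17,0,0,0,0]]

```text
time_s: 23.77
tcp_pos: [599.4, -74.8, 327.7]
ee_rot: [-0.022, 1.0, 0.001, -0.002]
wrist_force: [0.2, -0.0, -2.1]
opening: 13.2
grasp_force: 49.7
```

carry_out:
  targets:
    - [[-0.7,4,0,0,0,0],[-0.7,8,0,0,0,0],[-0.7,12,0,0,0,0],[-0.7,16,0,0,0,0],[-0.7,17,0,0,0,0]]

```text
time_s: 24.18
tcp_pos: [599.5, 95.2, 327.8]
ee_rot: [-0.022, 1.0, 0.001, -0.001]
wrist_force: [-0.8, -0.0, -1.9]
opening: 13.3
grasp_force: 49.7
```

carry_out:
  targets:
    - [[0,0,0,0,0,0],[0,0,0,0,0,0],[0,0,3,0,0,0],[0,0,6,0,0,0],[0,0,6,0,0,0]]

```text
time_s: 24.6
tcp_pos: [598.9, 88.1, 262.1]
ee_rot: [-0.018, 1.0, -0.001, -0.006]
wrist_force: [-1.4, 0.2, -5.2]
opening: 13.1
grasp_force: 49.6
```

carry_out:
  targets:
    - [[0,0,0,0,0,0],[0,0,0,0,0,0]]

```text
time_s: 24.77
tcp_pos: [600.8, 89.1, 271.2]
ee_rot: [-0.019, 1.0, -0.0, 0.001]
wrist_force: [0.0, 0.5, -2.3]
opening: 13.0
grasp_force: 49.7
```

```bash
python3 - <<'E'
from h import *
o=arm.observe(); print(tcp()[:3,3],o['opening'],o['grasp_force']); print(delta(600,90,86.5,92.2))
lids(z=70)
E
```

```text
[600.82748671  89.08004379 271.2158699 ] 13.046068630827909 49.70992863178253
(array([0.11, 0.1 , 2.97]), np.float64(-0.1))
lid_1 0.92 [  0.  80. 139. 362.] [608.3, -43.5, -12.0, 169.3, 76.6]
lid_1 0.67 [503.  93. 639. 373.] [605.3, 222.6, 16.4, 174.8, 76.3]
```

carry_out:
  targets:
    - [[0,0.1,1,0,0,0],[0,0.1,1.8,0,0,0],[0,0.1,2.5,0,0,0],[0,0.1,2.9,0,0,0],[0,0.1,2.9,0,0,0]]

```text
time_s: 25.28
tcp_pos: [600.1, 91.3, 242.2]
ee_rot: [-0.02, 1.0, -0.0, -0.0]
wrist_force: [-8.1, -0.4, 10.8]
opening: 12.9
grasp_force: 51.4
```

carry_out:
  targets:
    - [[0,0,0,0,0,0],[0,0,0,0,0,0]]

```text
time_s: 25.45
tcp_pos: [600.1, 91.3, 242.2]
ee_rot: [-0.02, 1.0, -0.0, -0.0]
wrist_force: [-7.7, -0.4, 11.0]
opening: 13.1
grasp_force: 51.4
```

```bash
python3 - <<'E'
from h import *
o=arm.observe(); print(tcp()[:3,3],o['wrist_force'])
E
```

```text
[600.09665337  91.2943269  242.2413637 ] [-7.69230919 -0.37629491 10.99254863]
```

carry_out:
  targets:
    - [[0,0,-0.1,0,0,0],[0,0,-0.1,0,0,0],[0,0,-0.1,0,0,0],[0,0,-0.1,0,0,0],[0,0,-0.1,0,0,0]]
  jaw: 1

```text
time_s: 25.87
tcp_pos: [600.3, 91.2, 241.4]
ee_rot: [-0.019, 1.0, 0.0, -0.0]
wrist_force: [0.5, 1.0, 0.0]
opening: 72.9
grasp_force: 0.0
```

carry_out:
  targets:
    - [[0,0,0,0,0,0],[0,0,0,0,0,0],[0,0,-4,0,0,0],[0,0,-7,0,0,0],[0,0,-7,0,0,0]]

```text
time_s: 26.28
tcp_pos: [601.3, 91.3, 319.6]
ee_rot: [-0.019, 1.0, 0.0, 0.006]
wrist_force: [-0.0, 0.4, 0.8]
opening: 85.8
grasp_force: 0.0
```

carry_out:
  targets:
    - [[-0.9,18.4,0,0,0,2.4],[-0.9,18.4,0,0,0,2.4],[-0.9,18.4,0,0,0,2.4],[-0.9,18.4,0,0,0,2.4],[-0.9,18.4,0,0,0,2.4]]

```text
time_s: 26.7
tcp_pos: [601.1, 280.1, 311.4]
ee_rot: [-0.0, 1.0, 0.001, -0.0]
wrist_force: [-0.3, -0.7, -0.4]
opening: 85.6
grasp_force: 0.0
```

carry_out:
  targets:
    - [[0,0,0,0,0,0],[0,0,0,0,0,0],[0,0,0,0,0,0]]

```text
time_s: 26.95
tcp_pos: [602.3, 274.6, 311.5]
ee_rot: [0.002, 1.0, -0.0, -0.0]
wrist_force: [-0.6, -0.6, 0.2]
opening: 85.2
grasp_force: 0.0
```

```bash
python3 - <<'E'
from h import *
print(tcp().round(2)[:3,3]); 
lids(); lids('top',name='top4.png')
print(delta(603,274.5,86,89.8))
E
```

```text
[602.32 274.6  311.49]
lid_1 0.8 [200.  85. 439. 322.] [602.9, 274.0, -0.1, 163.9, 144.2]
lid_1 0.59 [  0.  75. 170. 319.] [599.9, 100.3, 2.2, 164.0, 128.8]
lid_1 0.94 [235. 144. 290. 204.] [599.8, 90.1, 1.6, 165.1, 145.8]
lid_1 0.84 [170. 140. 223. 203.] [601.7, 248.7, 1.9, 166.6, 94.4]
lid_1 0.73 [423. 209. 442. 230.] [464.0, -360.9, 87.5, 48.6, 46.6]
lid_1 0.61 [300. 140. 356. 196.] [606.9, -88.9, -1.0, 167.0, 144.7]
(array([-0.05,  0.04,  7.09]), np.float64(-0.1))
```

carry_out:
  targets:
    - [[0,0,4,0,0,0],[0,0,6.9,0,0,0],[0,0,6.9,0,0,0],[0,0,6.9,0,0,0],[0,0,6.9,0,0,0]]

```text
time_s: 27.57
tcp_pos: [602.7, 275.2, 245.1]
ee_rot: [0.002, 1.0, 0.001, 0.001]
wrist_force: [0.9, -0.0, 0.2]
opening: 85.9
grasp_force: 0.0
```

carry_out:
  targets:
    - [[0,0,0,0,0,0],[0,0,0,0,0,0],[0,0,0,0,0,0],[0,0,0,0,0,0],[0,0,0,0,0,0]]
  jaw: -1

```text
time_s: 27.98
tcp_pos: [602.2, 275.5, 243.3]
ee_rot: [0.002, 1.0, 0.0, 0.0]
wrist_force: [-0.1, 0.4, -0.0]
opening: 25.7
grasp_force: 0.0
```

carry_out:
  targets:
    - [[0,0,0,0,0,0],[0,0,0,0,0,0],[0,0,0,0,0,0],[0,0,0,0,0,0],[0,0,0,0,0,0]]

```text
time_s: 28.4
tcp_pos: [602.2, 275.4, 243.1]
ee_rot: [0.002, 1.0, 0.0, 0.0]
wrist_force: [-1.0, 0.2, 2.8]
opening: 12.8
grasp_force: 49.3
```

carry_out:
  targets:
    - [[0,0,-3,0,0,0],[0,0,-6,0,0,0],[0,0,-9,0,0,0],[0,0,-9,0,0,0]]

```text
time_s: 28.73
tcp_pos: [602.6, 275.7, 339.9]
ee_rot: [0.002, 1.0, 0.002, 0.005]
wrist_force: [0.6, 0.7, -0.6]
opening: 13.0
grasp_force: 49.3
```

carry_out:
  targets:
    - [[0,-4,0,0,0,0],[0,-8,0,0,0,0],[0,-12,0,0,0,0],[0,-16,0,0,0,0],[0,-17.5,0,0,0,0]]

```text
time_s: 29.15
tcp_pos: [601.4, 95.9, 330.9]
ee_rot: [0.003, 1.0, -0.001, -0.001]
wrist_force: [0.9, -0.3, -2.8]
opening: 13.0
grasp_force: 49.5
```

carry_out:
  targets:
    - [[0,-4,0,0,0,0],[0,-8,0,0,0,0],[0,-12,0,0,0,0],[0,-16,0,0,0,0],[0,-17.5,0,0,0,0]]

```text
time_s: 29.57
tcp_pos: [600.6, -79.0, 331.1]
ee_rot: [0.004, 1.0, -0.001, -0.001]
wrist_force: [0.2, 0.3, -2.5]
opening: 12.9
grasp_force: 49.6
```

carry_out:
  targets:
    - [[0,-4,0,0,0,0],[0,-8,0,0,0,0],[0,-12,0,0,0,0],[0,-16,0,0,0,0],[0,-17.5,0,0,0,0]]

```text
time_s: 29.98
tcp_pos: [599.7, -253.9, 330.9]
ee_rot: [0.004, 1.0, -0.0, -0.001]
wrist_force: [-0.4, -0.4, -2.6]
opening: 12.8
grasp_force: 49.7
```

carry_out:
  targets:
    - [[0,0,0,0,0,0],[0,0,4,0,0,0],[0,0,8,0,0,0],[0,0,11,0,0,0],[0,0,11,0,0,0]]

```text
time_s: 30.4
tcp_pos: [598.7, -247.0, 213.0]
ee_rot: [0.001, 1.0, 0.004, -0.007]
wrist_force: [-0.6, 0.2, -4.3]
opening: 12.7
grasp_force: 49.6
```

carry_out:
  targets:
    - [[0,0,0,0,0,0],[0,0,0,0,0,0],[0,0,0,0,0,0]]

```text
time_s: 30.65
tcp_pos: [601.5, -249.4, 226.4]
ee_rot: [0.001, 1.0, -0.001, 0.003]
wrist_force: [0.2, 0.4, -2.7]
opening: 13.1
grasp_force: 49.7
```

```bash
python3 - <<'E'
from h import *
o=arm.observe(); print(o['opening'],o['grasp_force'],o['wrist_force'],o['tcp_pos'])
im,K,E=lids('top',z=40,lab='valve_1',name='top5.png',thr=.25)
cv2.imwrite('pics/top5c.png',cv2.resize(cv2.cvtColor(im[130:260,160:350],cv2.COLOR_RGB2BGR),None,fx=4,fy=4,interpolation=2))
E
```

```text
13.083524668147211 49.71337616443634 [ 0.16731101  0.36971357 -2.71567384] [ 601.50380449 -249.41992739  226.36096537]
valve_1 0.74 [203. 177. 215. 199.] [564.7, 248.3, 2.2, 60.1, 30.6]
valve_1 0.73 [202. 151. 215. 173.] [635.0, 245.5, 2.1, 58.3, 30.9]
valve_1 0.73 [452. 151. 460. 176.] [625.4, -441.7, -3.3, 61.2, 28.1]
valve_1 0.66 [184. 177. 196. 197.] [565.0, 298.4, 2.6, 60.1, 30.6]
valve_1 0.62 [300. 225. 308. 248.] [421.7, -20.6, 0.2, 57.4, 21.8]
valve_1 0.58 [258. 216. 268. 243.] [438.7, 90.2, 1.1, 57.7, 24.6]
valve_1 0.54 [186. 151. 202. 172.] [635.2, 296.1, 2.8, 58.4, 30.9]
```

View pics/top5c.png

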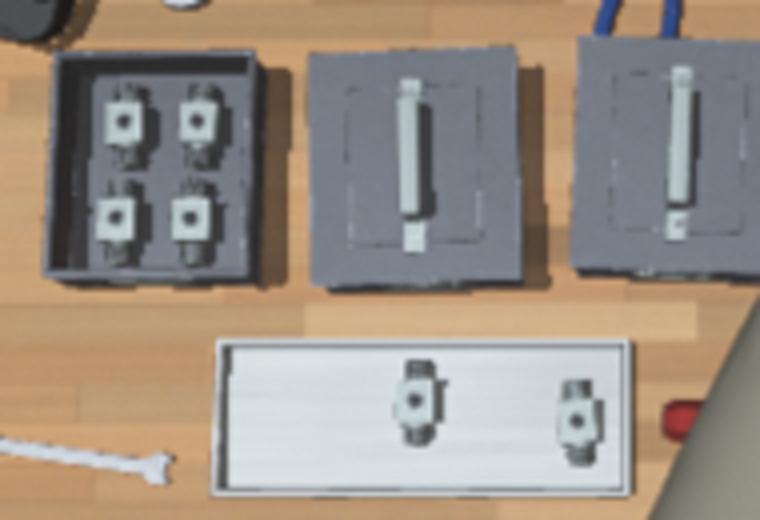

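carry_out:
  targets:
    - [[0,0,1.5,0,0,0],[0,0,2.8,0,0,0],[0,0,3.3,0,0,0],[0,0,3.3,0,0,0],[0,0,3.3,0,0,0]]

```text
time_s: 31.17
tcp_pos: [600.7, -249.6, 191.6]
ee_rot: [0.002, 1.0, -0.0, 0.0]
wrist_force: [-5.1, 2.5, 6.7]
opening: 12.9
grasp_force: 51.8
```

carry_out:
  targets:
    - [[0,0,0,0,0,0],[0,0,0.1,0,0,0],[0,0,0.1,0,0,0]]

```text
time_s: 31.42
tcp_pos: [600.7, -249.7, 191.5]
ee_rot: [0.002, 1.0, -0.0, 0.0]
wrist_force: [-7.7, 3.1, 12.6]
opening: 12.5
grasp_force: 52.4
```

carry_out:
  targets:
    - [[0,0,0,0,0,0],[0,0,0,0,0,0],[0,0,0,0,0,0],[0,0,0,0,0,0],[0,0,0,0,0,0]]
  jaw: 1

```text
time_s: 31.83
tcp_pos: [600.5, -249.6, 188.5]
ee_rot: [0.002, 1.0, 0.0, -0.0]
wrist_force: [-0.7, -0.3, -0.1]
opening: 72.5
grasp_force: 0.0
```

carry_out:
  targets:
    - [[0,0,0,0,0,0],[0,0,-4,0,0,0],[0,0,-8,0,0,0],[0,0,-12,0,0,0],[0,0,-14,0,0,0]]

```text
time_s: 32.25
tcp_pos: [600.7, -249.7, 335.1]
ee_rot: [0.002, 1.0, -0.002, 0.004]
wrist_force: [0.4, -0.1, 0.8]
opening: 85.2
grasp_force: 0.0
```

carry_out:
  targets:
    - [[1.2,16.6,0,0,0,0],[1.2,16.6,0,0,0,0],[1.2,16.6,0,0,0,0],[1.2,16.6,0,0,0,0],[1.2,16.6,0,0,0,0]]

```text
time_s: 32.67
tcp_pos: [588.7, -77.3, 328.9]
ee_rot: [-0.002, 1.0, 0.001, 0.0]
wrist_force: [0.2, -0.3, 0.1]
opening: 85.4
grasp_force: 0.0
```

carry_out:
  targets:
    - [[1.2,16.6,0,0,0,0],[1.2,16.6,0,0,0,0],[1.2,16.6,0,0,0,0],[1.2,16.6,0,0,0,0],[1.2,16.6,0,0,0,0]]

```text
time_s: 33.08
tcp_pos: [576.6, 88.7, 328.8]
ee_rot: [-0.002, 1.0, 0.001, -0.0]
wrist_force: [-0.2, 0.5, 0.8]
opening: 85.5
grasp_force: 0.0
```

carry_out:
  targets:
    - [[1.2,16.6,0,0,0,0],[1.2,16.6,0,0,0,0],[1.2,16.6,0,0,0,0],[1.2,16.6,0,0,0,0],[1.2,16.6,0,0,0,0]]

```text
time_s: 33.5
tcp_pos: [564.6, 254.6, 328.5]
ee_rot: [-0.002, 1.0, 0.001, -0.0]
wrist_force: [-1.4, 0.4, -0.7]
opening: 85.4
grasp_force: 0.0
```

carry_out:
  targets:
    - [[0,0,3,0,0,0],[0,0,3,0,0,0],[0,0,3,0,0,0],[0,0,3,0,0,0]]
  jaw: -0.1

```text
time_s: 33.83
tcp_pos: [566.4, 248.0, 299.5]
ee_rot: [0.002, 1.0, 0.0, 0.0]
wrist_force: [0.1, -0.1, 0.8]
opening: 39.3
grasp_force: 0.0
```

```bash
python3 - <<'E'
from h import *
T=tcp(); print(T.round(2)[:3,3],np.degrees(np.arctan2(T[1,1],T[0,1])),arm.observe()['opening'])
im,K,E=lids(z=40,lab='valve_1',name='w6.png',thr=.25)
for d in arm.mark_of('valve_1','wrist'): print(d['confidence'],w(np.array(d['at'])*[640,400],K,E,27).round(1))
lids('top',z=12)
E
```

```text
[566.36 247.98 299.45] 89.77829857567598 39.347007874253805
valve_1 0.93 [ 52.   0. 119.  69.] [455.2, 105.9, -0.1, 38.6, 36.7]
valve_1 0.91 [370. 163. 417. 247.] [565.8, 298.9, -1.7, 60.5, 30.3]
valve_1 0.91 [301. 254. 335. 327.] [631.4, 247.2, 0.6, 64.6, 25.6]
valve_1 0.58 [306. 169. 341. 250.] [565.4, 249.3, 0.8, 59.7, 25.6]
0.86 [567.9 248.8  27. ]
0.86 [444.8  98.8  27. ]
0.69 [636.7 245.5  27. ]
0.68 [592.6 272.6  27. ]
0.58 [567.9 301.4  27. ]
lid_1 0.86 [238. 141. 287. 204.] [613.9, 98.1, 1.6, 174.5, 149.4]
lid_1 0.72 [355. 145. 410. 204.] [601.7, -249.0, -0.2, 167.3, 149.2]
lid_1 0.65 [303. 139. 359. 196.] [620.8, -89.4, -1.0, 171.3, 152.3]
```

View pics/w6.png

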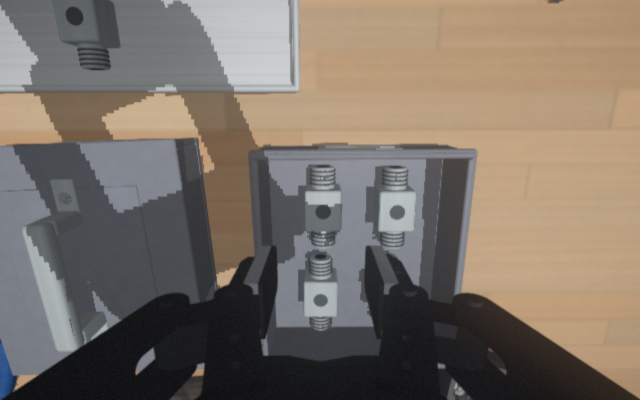

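carry_out:
  targets:
    - [[0,0.1,4,0,0,0],[0,0.1,8,0,0,0],[0,0.1,10,0,0,0],[0,0.1,10.9,0,0,0],[0,0.1,10.9,0,0,0]]

```text
time_s: 34.5
tcp_pos: [566.3, 249.7, 190.7]
ee_rot: [0.002, 1.0, 0.0, 0.0]
wrist_force: [0.8, 0.2, 0.7]
opening: 38.4
grasp_force: 0.0
```

carry_out:
  targets:
    - [[0,0,0,0,0,0],[0,0,0,0,0,0],[0,0,0,0,0,0]]

```text
time_s: 34.75
tcp_pos: [566.3, 249.5, 190.4]
ee_rot: [0.002, 1.0, 0.0, 0.001]
wrist_force: [0.8, -0.4, 2.7]
opening: 38.5
grasp_force: 0.6
```

carry_out:
  targets:
    - [[0,0,0,0,0,0],[0,0,0,0,0,0],[0,0,0,0,0,0],[0,0,0,0,0,0],[0,0,0,0,0,0]]
  jaw: -1

```text
time_s: 35.17
tcp_pos: [566.3, 249.6, 190.3]
ee_rot: [0.002, 1.0, 0.0, 0.001]
wrist_force: [-0.0, -0.1, 5.7]
opening: 24.8
grasp_force: 50.0
```

```bash
python3 - <<'E'
from h import *
o=arm.observe(); print(tcp()[:3,3],o['opening'],o['grasp_force'],o['wrist_force']); print(delta(430,165,150,89.8))
E
```

```text
[566.27771915 249.56196582 190.34134584] 24.77828072244189 49.96470808982849 [-0.02844673 -0.09016373  5.65618002]
(array([ 13.61,  -8.5 , -11.48]), np.float64(0.0))
```

carry_out:
  targets:
    - [[0,0,-3,0,0,0],[0,0,-6,0,0,0],[0,0,-10,0,0,0],[0,0,-10,0,0,0]]

```text
time_s: 35.5
tcp_pos: [567.1, 250.0, 298.2]
ee_rot: [0.002, 1.0, 0.002, 0.006]
wrist_force: [0.2, 0.2, 1.5]
opening: 25.2
grasp_force: 49.6
```

carry_out:
  targets:
    - [[3.4,-2.1,0,0,0,0],[6.8,-4.2,0,0,0,0],[10.2,-6.4,0,0,0,0],[13.6,-8.5,0,0,0,0],[13.6,-8.5,0,0,0,0]]

```text
time_s: 35.92
tcp_pos: [424.0, 162.3, 285.8]
ee_rot: [0.002, 1.0, -0.002, -0.005]
wrist_force: [-1.0, -0.5, -2.5]
opening: 25.1
grasp_force: 49.6
```

carry_out:
  targets:
    - [[0,0,0,0,0,0],[0,0,3,0,0,0],[0,0,6,0,0,0],[0,0,9,0,0,0],[0,0,9.5,0,0,0]]

```text
time_s: 36.33
tcp_pos: [428.9, 164.9, 189.8]
ee_rot: [0.001, 1.0, -0.001, -0.004]
wrist_force: [-1.3, -0.6, -2.2]
opening: 25.1
grasp_force: 49.6
```

carry_out:
  targets:
    - [[0,0,0,0,0,0],[0,0,0,0,0,0],[0,0,1,0,0,0],[0,0,1,0,0,0],[0,0,1,0,0,0]]

```text
time_s: 36.75
tcp_pos: [430.0, 165.0, 185.2]
ee_rot: [0.002, 1.0, 0.0, 0.0]
wrist_force: [-0.9, 0.8, -0.7]
opening: 24.8
grasp_force: 49.6
```

```bash
python3 - <<'E'
from h import *
o=arm.observe(); print(tcp()[:3,3],o['opening'],o['wrist_force'])
E
```

```text
[430.04687845 165.04049429 185.20116427] 24.83499336673007 [-0.91831181  0.81979014 -0.73240711]
```

carry_out:
  targets:
    - [[0,0,0.3,0,0,0],[0,0,0.6,0,0,0],[0,0,0.6,0,0,0],[0,0,0.6,0,0,0]]

```text
time_s: 37.08
tcp_pos: [430.1, 165.0, 179.3]
ee_rot: [0.002, 1.0, 0.0, 0.001]
wrist_force: [-0.3, 0.6, 2.9]
opening: 25.0
grasp_force: 50.1
```

carry_out:
  targets:
    - [[0,0,0,0,0,0],[0,0,0,0,0,0],[0,0,0,0,0,0],[0,0,0,0,0,0]]
  jaw: -0.05

```text
time_s: 37.42
tcp_pos: [429.8, 164.9, 178.6]
ee_rot: [0.002, 1.0, 0.0, -0.0]
wrist_force: [-0.4, -0.5, -0.2]
opening: 40.4
grasp_force: 0.0
```

carry_out:
  targets:
    - [[0,0,-2,0,0,0],[0,0,-5,0,0,0],[0,0,-9,0,0,0],[0,0,-12,0,0,0],[0,0,-12,0,0,0]]

```text
time_s: 37.83
tcp_pos: [431.0, 165.3, 305.8]
ee_rot: [0.002, 1.0, 0.002, 0.006]
wrist_force: [1.2, 0.2, 1.5]
opening: 40.6
grasp_force: 0.0
```

carry_out:
  targets:
    - [[-13.6,13.4,0,0,0,0],[-13.6,13.4,0,0,0,0],[-13.6,13.4,0,0,0,0],[-13.6,13.4,0,0,0,0],[-13.6,13.4,0,0,0,0]]
  jaw: -0.1

```text
time_s: 38.25
tcp_pos: [567.8, 300.8, 297.3]
ee_rot: [0.001, 1.0, 0.0, -0.0]
wrist_force: [-0.4, 0.5, 0.4]
opening: 38.4
grasp_force: 0.0
```

carry_out:
  targets:
    - [[0,0,0,0,0,0],[0,0,0,0,0,0],[0,0,0,0,0,0],[0,0,0,0,0,0]]

```text
time_s: 38.58
tcp_pos: [565.8, 297.9, 298.8]
ee_rot: [0.002, 1.0, -0.0, -0.0]
wrist_force: [0.5, -0.3, -1.1]
opening: 38.4
grasp_force: 0.0
```

```bash
python3 - <<'E'
from h import *
T=tcp(); print(T.round(2)[:3,3],np.degrees(np.arctan2(T[1,1],T[0,1])),arm.observe()['opening'])
im,K,E=lids(z=40,lab='valve_1',name='w7.png',thr=.25)
lids('top',z=29,lab='valve_1')
print(delta(566.3,299.5,35,90))
E
```

```text
[565.78 297.85 298.81] 89.78974889421723 38.387473249321786
valve_1 0.78 [ 0.  3. 50. 71.] [454.9, 115.8, -0.1, 39.0, 30.7]
valve_1 0.77 [305. 254. 343. 328.] [631.1, 298.7, 2.8, 64.6, 25.8]
valve_1 0.75 [ 86.   0. 150.  58.] [451.3, 176.8, 89.9, 35.2, 31.5]
valve_1 0.66 [309. 163. 344. 250.] [565.6, 301.5, -0.1, 60.3, 25.6]
valve_1 0.67 [184. 151. 201. 165.] [642.5, 303.5, 32.0, 35.7, 32.6]
valve_1 0.64 [231. 223. 242. 246.] [431.6, 165.9, 1.5, 58.2, 24.8]
valve_1 0.62 [205. 153. 215. 172.] [636.5, 248.0, -0.2, 55.5, 31.3]
valve_1 0.59 [258. 217. 269. 244.] [439.7, 91.6, 0.9, 58.3, 24.9]
valve_1 0.52 [302. 225. 308. 248.] [425.5, -18.8, 0.0, 58.0, 24.8]
(array([-0.02,  0.14, 10.94]), np.float64(-0.2))
```

carry_out:
  targets:
    - [[0,0.3,4,0,0,0],[0,0.3,8,0,0,0],[0,0.3,10,0,0,0],[0,0.3,10.8,0,0,0],[0,0.3,10.8,0,0,0]]

```text
time_s: 39.2
tcp_pos: [565.8, 301.0, 191.6]
ee_rot: [0.001, 1.0, -0.001, -0.001]
wrist_force: [-2.0, -2.3, 2.1]
opening: 38.4
grasp_force: 1.3
```

carry_out:
  targets:
    - [[0,0,0,0,0,0],[0,0,0,0,0,0],[0,0,0,0,0,0]]

```text
time_s: 39.45
tcp_pos: [566.3, 301.3, 191.6]
ee_rot: [0.002, 1.0, -0.0, 0.0]
wrist_force: [-3.0, -3.9, 4.9]
opening: 38.5
grasp_force: 3.0
```

carry_out:
  targets:
    - [[0,0,0,0,0,0],[0,0,0,0,0,0],[0,0,0,0,0,0],[0,0,0,0,0,0],[0,0,0,0,0,0]]
  jaw: -1

```text
time_s: 39.87
tcp_pos: [566.5, 301.7, 191.5]
ee_rot: [0.002, 1.0, 0.0, 0.001]
wrist_force: [1.0, -0.4, 5.5]
opening: 25.4
grasp_force: 50.1
```

carry_out:
  targets:
    - [[0,0,-3,0,0,0],[0,0,-6,0,0,0],[0,0,-10,0,0,0],[0,0,-10,0,0,0]]

```text
time_s: 40.2
tcp_pos: [567.2, 302.1, 299.4]
ee_rot: [0.002, 1.0, 0.003, 0.006]
wrist_force: [0.8, 0.8, 1.9]
opening: 25.2
grasp_force: 49.5
```

carry_out:
  targets:
    - [[1.7,-3.3,0,0,0,0],[3.4,-6.6,0,0,0,0],[5.1,-9.9,0,0,0,0],[6.8,-13.2,0,0,0,0]]

```text
time_s: 40.53
tcp_pos: [496.6, 168.6, 289.4]
ee_rot: [0.001, 1.0, -0.0, -0.001]
wrist_force: [0.8, -0.7, 0.1]
opening: 25.4
grasp_force: 49.5
```

carry_out:
  targets:
    - [[1.7,-3.3,0,0,0,0],[3.4,-6.6,0,0,0,0],[5.1,-9.9,0,0,0,0],[6.8,-13.2,0,0,0,0],[6.8,-13.2,0,0,0,0]]

```text
time_s: 40.95
tcp_pos: [427.2, 34.4, 289.5]
ee_rot: [0.004, 1.0, -0.001, -0.001]
wrist_force: [-0.2, 1.4, -1.0]
opening: 24.9
grasp_force: 49.7
```

carry_out:
  targets:
    - [[0,0,0,0,0,0],[0,0,0,0,0,0],[0,0,3,0,0,0],[0,0,6,0,0,0],[0,0,6,0,0,0]]

```text
time_s: 41.37
tcp_pos: [427.8, 38.9, 225.2]
ee_rot: [0.001, 1.0, 0.0, -0.005]
wrist_force: [-1.5, -0.4, -2.7]
opening: 25.0
grasp_force: 49.6
```

carry_out:
  targets:
    - [[0,0,0,0,0,0],[0,0,0,0,0,0],[0,0,0,0,0,0]]

```text
time_s: 41.62
tcp_pos: [430.2, 38.3, 232.6]
ee_rot: [0.001, 1.0, 0.0, 0.002]
wrist_force: [0.4, 0.4, -1.4]
opening: 25.2
grasp_force: 49.7
```

```bash
python3 - <<'E'
from h import *
o=arm.observe(); print(tcp()[:3,3],o['opening'],o['wrist_force']); print(delta(430,36,24.3))
E
```

```text
[430.23904615  38.34012281 232.60203415] 25.207924297779417 [ 0.40039061  0.42828996 -1.44257699]
(array([ 0.09, -0.24,  5.33]), None)
```

carry_out:
  targets:
    - [[0,-0.2,2.5,0,0,0],[0,-0.2,4.5,0,0,0],[0,-0.2,5,0,0,0],[0,-0.2,5.2,0,0,0],[0,-0.2,5.2,0,0,0]]

```text
time_s: 42.03
tcp_pos: [430.0, 36.1, 180.6]
ee_rot: [0.001, 1.0, 0.0, 0.001]
wrist_force: [0.4, -1.0, -1.0]
opening: 24.8
grasp_force: 49.8
```

carry_out:
  targets:
    - [[0,0,0,0,0,0],[0,0,0,0,0,0]]

```text
time_s: 42.2
tcp_pos: [430.1, 36.1, 180.4]
ee_rot: [0.002, 1.0, 0.0, 0.001]
wrist_force: [-1.9, 0.6, 5.9]
opening: 25.0
grasp_force: 50.5
```

carry_out:
  targets:
    - [[0,0,0,0,0,0],[0,0,0,0,0,0],[0,0,0,0,0,0],[0,0,0,0,0,0]]
  jaw: -0.05

```text
time_s: 42.53
tcp_pos: [429.4, 36.0, 178.7]
ee_rot: [0.002, 1.0, 0.0, 0.0]
wrist_force: [0.4, 0.8, 0.3]
opening: 40.6
grasp_force: 0.0
```

carry_out:
  targets:
    - [[0,0,-2,0,0,0],[0,0,-5,0,0,0],[0,0,-9,0,0,0],[0,0,-13,0,0,0],[0,0,-15,0,0,0]]

```text
time_s: 42.95
tcp_pos: [429.7, 35.9, 333.7]
ee_rot: [0.002, 1.0, 0.0, 0.003]
wrist_force: [1.1, -0.0, 0.8]
opening: 40.4
grasp_force: 0.0
```

carry_out:
  targets:
    - [[-8.5,-14.3,0,0,0,0],[-8.5,-14.3,0,0,0,0],[-8.5,-14.3,0,0,0,0],[-8.5,-14.3,0,0,0,0],[-8.5,-14.3,0,0,0,0]]
  jaw: 1

```text
time_s: 43.37
tcp_pos: [515.7, -112.3, 327.2]
ee_rot: [0.004, 1.0, -0.001, -0.001]
wrist_force: [0.5, 0.6, -0.5]
opening: 85.2
grasp_force: 0.0
```

carry_out:
  targets:
    - [[-8.5,-14.3,0,0,0,0],[-8.5,-14.3,0,0,0,0],[-8.5,-14.3,0,0,0,0],[-8.5,-14.3,0,0,0,0],[-8.5,-14.3,0,0,0,0]]

```text
time_s: 43.78
tcp_pos: [600.0, -256.1, 324.4]
ee_rot: [0.004, 1.0, 0.0, -0.002]
wrist_force: [-1.3, 1.8, -1.4]
opening: 85.5
grasp_force: 0.0
```

carry_out:
  targets:
    - [[0,0,0,0,0,0],[0,0,0,0,0,0],[0,0,0,0,0,0],[0,0,0,0,0,0]]

```text
time_s: 44.12
tcp_pos: [598.2, -249.4, 329.8]
ee_rot: [0.001, 1.0, -0.0, 0.001]
wrist_force: [-0.1, -0.4, 1.0]
opening: 85.5
grasp_force: 0.0
```

```bash
python3 - <<'E'
from h import *
T=tcp(); print(T.round(2)[:3,3],np.degrees(np.arctan2(T[1,1],T[0,1])),arm.observe()['opening'])
lids(z=12); lids('top',z=29,lab='valve_1',name='top6.png'); lids('top')
print(delta(600.6,-249.6,36,89.8))
E
```

```text
[ 598.25 -249.36  329.84] 89.89552472324328 85.51471169515314
lid_1 0.88 [434.  93. 640. 317.] [623.2, -57.8, -2.1, 200.3, 177.4]
lid_1 0.72 [228.  94. 410. 282.] [602.2, -250.2, -0.0, 163.7, 144.9]
valve_1 0.76 [258. 217. 270. 243.] [439.7, 91.6, 0.9, 58.2, 24.9]
valve_1 0.69 [279. 224. 290. 248.] [431.2, 36.4, 0.5, 58.1, 24.9]
valve_1 0.66 [201. 150. 216. 175.] [636.5, 248.3, 2.1, 61.8, 31.2]
valve_1 0.6 [453. 153. 464. 175.] [626.6, -446.6, -3.1, 58.8, 31.1]
valve_1 0.56 [233. 224. 242. 246.] [433.0, 164.6, 1.5, 61.0, 27.6]
valve_1 0.55 [297. 224. 309. 249.] [425.5, -18.8, 0.0, 57.9, 24.8]
valve_1 0.52 [421. 212. 439. 229.] [468.5, -368.2, -46.4, 48.3, 46.3]
valve_1 0.47 [186. 150. 200. 174.] [636.7, 299.3, 2.8, 61.6, 31.2]
lid_1 0.83 [234. 141. 288. 204.] [600.0, 93.2, 2.0, 170.3, 149.9]
lid_1 0.68 [301. 139. 356. 199.] [606.2, -89.6, -2.1, 167.5, 144.5]
(array([-0.2 ,  0.07, 13.81]), np.float64(0.0))
```

carry_out:
  targets:
    - [[-0.2,0,4,0,0,0],[-0.2,0,8,0,0,0],[-0.2,0,12,0,0,0],[-0.2,0,13.7,0,0,0],[-0.2,0,13.7,0,0,0]]

```text
time_s: 44.83
tcp_pos: [598.8, -249.7, 185.3]
ee_rot: [0.002, 1.0, 0.002, -0.005]
wrist_force: [-0.3, -0.1, 0.1]
opening: 85.4
grasp_force: 0.0
```

carry_out:
  targets:
    - [[0,0,0,0,0,0],[0,0,0,0,0,0],[0,0,0,0,0,0],[0,0,0,0,0,0],[0,0,0,0,0,0]]
  jaw: -1

```text
time_s: 45.25
tcp_pos: [600.9, -250.7, 193.5]
ee_rot: [0.002, 1.0, -0.001, 0.001]
wrist_force: [-0.6, 0.2, -1.5]
opening: 25.1
grasp_force: 0.0
```

carry_out:
  targets:
    - [[0,0,0,0,0,0],[0,0,0,0,0,0],[0,0,0,0,0,0],[0,0,0,0,0,0],[0,0,0,0,0,0]]

```text
time_s: 45.67
tcp_pos: [600.8, -250.7, 193.0]
ee_rot: [0.002, 1.0, -0.0, 0.001]
wrist_force: [-1.9, 0.6, 6.7]
opening: 12.8
grasp_force: 49.5
```

carry_out:
  targets:
    - [[0,0,-4,0,0,0],[0,0,-8,0,0,0],[0,0,-12,0,0,0],[0,0,-14,0,0,0],[0,0,-14,0,0,0]]

```text
time_s: 46.08
tcp_pos: [600.9, -250.8, 338.4]
ee_rot: [0.002, 1.0, -0.002, 0.005]
wrist_force: [0.3, -0.1, -1.2]
opening: 12.7
grasp_force: 49.6
```

carry_out:
  targets:
    - [[0,4,0,0,0,0],[0,8,0,0,0,0],[0,12,0,0,0,0],[0,16,0,0,0,0],[0,17.5,0,0,0,0]]

```text
time_s: 46.5
tcp_pos: [600.6, -71.0, 328.9]
ee_rot: [-0.0, 1.0, 0.001, -0.002]
wrist_force: [0.1, 0.0, -3.4]
opening: 12.8
grasp_force: 49.8
```

carry_out:
  targets:
    - [[0,4,0,0,0,0],[0,8,0,0,0,0],[0,12,0,0,0,0],[0,16,0,0,0,0],[0,17.5,0,0,0,0]]

```text
time_s: 46.92
tcp_pos: [600.9, 103.8, 329.2]
ee_rot: [-0.0, 1.0, 0.001, -0.002]
wrist_force: [-0.8, 0.1, -2.5]
opening: 12.8
grasp_force: 49.8
```

carry_out:
  targets:
    - [[0,4,0,0,0,0],[0,8,0,0,0,0],[0,12,0,0,0,0],[0,16,0,0,0,0],[0,17.5,0,0,0,0]]

```text
time_s: 47.33
tcp_pos: [601.2, 278.7, 329.1]
ee_rot: [-0.0, 1.0, 0.0, -0.002]
wrist_force: [0.3, -0.1, -2.8]
opening: 13.1
grasp_force: 49.8
```

carry_out:
  targets:
    - [[0,0,0,0,0,0],[0,0,0,0,0,0],[0,0,3,0,0,0],[0,0,6,0,0,0],[0,0,6,0,0,0]]

```text
time_s: 47.75
tcp_pos: [601.3, 271.8, 263.4]
ee_rot: [0.003, 1.0, -0.003, -0.006]
wrist_force: [-1.8, -0.1, -5.6]
opening: 12.9
grasp_force: 49.7
```

carry_out:
  targets:
    - [[0,0,0,0,0,0],[0,0,0,0,0,0],[0,0,0,0,0,0],[0,0,0,0,0,0]]

```text
time_s: 48.08
tcp_pos: [602.6, 274.2, 274.3]
ee_rot: [0.002, 1.0, 0.001, 0.002]
wrist_force: [-0.4, 0.0, -2.2]
opening: 13.2
grasp_force: 49.8
```

```bash
python3 - <<'E'
from h import *
T=tcp(); o=arm.observe(); print(T.round(2)[:3,3],np.degrees(np.arctan2(T[1,1],T[0,1])),o['opening'],o['grasp_force'])
E
```

```text
[602.63 274.16 274.28] 89.79446964633084 13.226730802379736 49.79102611541748
```

carry_out:
  targets:
    - [[0,0.1,1,0,0,0],[0,0.1,1.8,0,0,0],[0,0.1,2.4,0,0,0],[0,0.1,2.8,0,0,0],[0,0.1,2.9,0,0,0]]

```text
time_s: 48.5
tcp_pos: [601.8, 275.4, 243.9]
ee_rot: [0.001, 1.0, -0.0, -0.001]
wrist_force: [-10.8, -4.0, 14.3]
opening: 12.8
grasp_force: 51.7
```

carry_out:
  targets:
    - [[0,0,0,0,0,0],[0,0,0,0,0,0],[0,0,0,0,0,0]]

```text
time_s: 48.75
tcp_pos: [601.9, 275.5, 244.0]
ee_rot: [0.001, 1.0, -0.0, -0.0]
wrist_force: [-6.5, -2.0, 7.7]
opening: 12.7
grasp_force: 51.1
```

carry_out:
  targets:
    - [[0,0,-0.1,0,0,0],[0,0,-0.1,0,0,0],[0,0,-0.1,0,0,0],[0,0,-0.1,0,0,0],[0,0,-0.1,0,0,0]]
  jaw: 1

```text
time_s: 49.17
tcp_pos: [602.2, 275.4, 243.5]
ee_rot: [0.002, 1.0, 0.0, -0.0]
wrist_force: [-0.2, 0.4, -0.6]
opening: 73.0
grasp_force: 0.0
```

carry_out:
  targets:
    - [[0,0,0,0,0,0],[0,0,-3,0,0,0],[0,0,-7,0,0,0],[0,0,-11,0,0,0],[0,0,-11,0,0,0]]

```text
time_s: 49.58
tcp_pos: [602.5, 275.5, 364.7]
ee_rot: [0.002, 1.0, 0.003, 0.007]
wrist_force: [-0.1, 0.8, 1.8]
opening: 85.4
grasp_force: 0.0
```

carry_out:
  targets:
    - [[3.9,-15.1,0,0,0,0],[3.9,-15.1,0,0,0,0],[3.9,-15.1,0,0,0,0],[3.9,-15.1,0,0,0,0]]

```text
time_s: 49.92
tcp_pos: [561.8, 122.2, 353.5]
ee_rot: [0.002, 1.0, -0.0, 0.0]
wrist_force: [0.6, 0.2, 1.0]
opening: 85.4
grasp_force: 0.0
```

carry_out:
  targets:
    - [[3.9,-15.1,0,0,0,0],[3.9,-15.1,0,0,0,0],[3.9,-15.1,0,0,0,0],[3.9,-15.1,0,0,0,0]]

```text
time_s: 50.25
tcp_pos: [522.1, -28.9, 353.8]
ee_rot: [0.002, 1.0, -0.0, 0.0]
wrist_force: [0.7, 0.5, 0.7]
opening: 85.1
grasp_force: 0.0
```

carry_out:
  targets:
    - [[3.9,-15.1,0,0,0,0],[3.9,-15.1,0,0,0,0],[3.9,-15.1,0,0,0,0],[3.9,-15.1,0,0,0,0]]

```text
time_s: 50.58
tcp_pos: [482.5, -179.8, 353.8]
ee_rot: [0.002, 1.0, -0.0, 0.0]
wrist_force: [-0.6, -0.2, 1.3]
opening: 85.5
grasp_force: 0.0
```

carry_out:
  targets:
    - [[3.9,-14.1,0,0,0,0],[3.9,-14.1,0,0,0,0],[3.9,-14.1,0,0,0,0],[3.9,-14.1,0,0,0,0],[3.9,-14.1,0,0,0,0]]

```text
time_s: 51.0
tcp_pos: [442.6, -321.9, 353.4]
ee_rot: [0.004, 1.0, -0.001, -0.0]
wrist_force: [-0.4, -0.6, 0.2]
opening: 85.3
grasp_force: 0.0
```

carry_out:
  targets:
    - [[0,0,0,0,0,0],[0,0,0,0,0,0],[0,0,0,0,0,0],[0,0,0,0,0,0]]

```text
time_s: 51.33
tcp_pos: [444.8, -317.1, 353.8]
ee_rot: [0.001, 1.0, 0.0, 0.0]
wrist_force: [-0.2, 0.1, 0.5]
opening: 85.8
grasp_force: 0.0
```

```bash
python3 - <<'E'
from h import *
T=tcp(); o=arm.observe(); print(T.round(2)[:3,3],np.degrees(np.arctan2(T[1,1],T[0,1])),o['joints'].round(2))
for c in ('top','scene','wrist'):
    im,K,E=snap(c,c+'7.png')
    for d in arm.mark_of('knob_grip',c): print(c,round(d['confidence'],2),np.array(d['at'])*[640,400],w(np.array(d['at'])*[640,400],K,E,117).round(1))
    for d in arm.silhouettes('knob_grip',c): print(c,'sil',round(d['confidence'],2),mask_pose(d['pixels'],K,E,125))
E
```

```text
[ 444.75 -317.07  353.78] 89.9194253149582 [-0.69  0.13  1.42  0.    1.59 -2.26]
top sil 0.68 [592.1 -88.9  -2.1 156.1 138.7]
scene 0.61 [409.472 221.32 ] [ 449.4 -347.   117. ]
scene sil 0.56 [ 435.7 -349.5   13.6   96.8   42.1]
scene sil 0.38 [430.    7.2   7.4 191.  151.1]
wrist 0.76 [272.704 240.4  ] [ 459. -349.  117.]
wrist sil 0.89 [ 454.8 -346.5  -34.9   53.1   45. ]
```

View pics/wrist7.png

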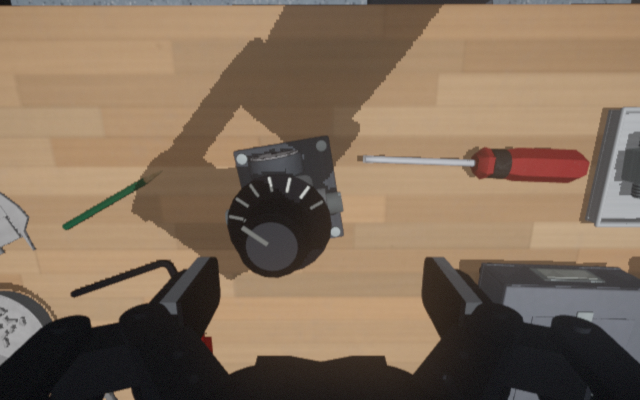

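```bash
python3 - <<'E'
from h import *
c=arm.calibration('wrist'); T=tcp(); E=T@np.array(c['T_tool_cam']); K=np.array(c['mtx'])
print(w((272,247),K,E,133),w((280,225),K,E,96)); print(delta(455,-348,170,90))
E
```

```text
[ 456.81044004 -347.43255748  133.        ] [ 455.64450685 -346.82918975   96.        ]
(array([-1.08, -2.99,  2.87]), np.float64(-0.2))
```

carry_out:
  targets:
    - [[-1.1,-3,2,0,0,0],[-1.1,-3,2,0,0,0],[-1.1,-3,2,0,0,0],[-1.1,-3,2,0,0,0],[-1.1,-3,2,0,0,0]]

```text
time_s: 52.2
tcp_pos: [455.2, -347.8, 334.9]
ee_rot: [0.001, 1.0, -0.001, 0.001]
wrist_force: [1.0, -0.9, 0.1]
opening: 85.7
grasp_force: 0.0
```

carry_out:
  targets:
    - [[0,0,0,0,0,0],[0,0,0,0,0,0],[0,0,0,0,0,0]]

```text
time_s: 52.45
tcp_pos: [455.2, -347.8, 334.5]
ee_rot: [0.001, 1.0, -0.0, 0.001]
wrist_force: [-0.8, -0.2, 0.8]
opening: 85.5
grasp_force: 0.0
```

```bash
python3 - <<'E'
from h import *
im,K,E=snap('wrist','w8.png'); print(tcp()[:3,3])
for d in arm.mark_of('knob_grip','wrist'): print(round(d['confidence'],2),np.array(d['at'])*[640,400],w(np.array(d['at'])*[640,400],K,E,117).round(1))
c=im[120:330,220:420,::-1]; cv2.imwrite('pics/w8c.png',cv2.resize(c,None,fx=2.5,fy=2.5,interpolation=2))
print(proj([456,-347,133],K,E),proj([456,-347,96],K,E))
E
```

```text
[ 455.15313618 -347.88435025  334.30991225]
0.59 [321.408 234.2  ] [ 458.5 -347.7  117. ]
[322.85243561 240.30720992] [322.49979287 218.88293339]
```

View pics/w8c.png

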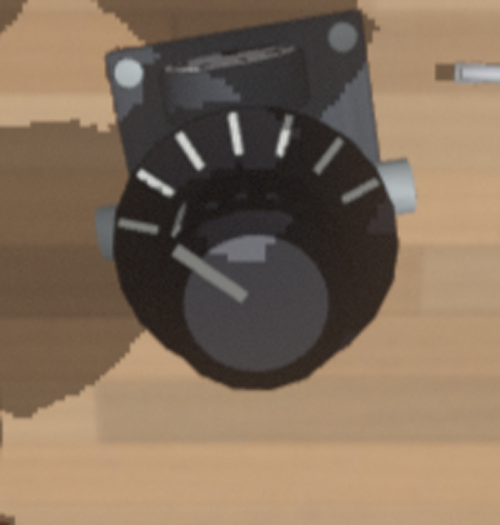

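carry_out:
  targets:
    - [[-0.1,0.1,2.5,0,0,0],[-0.1,0.1,4.5,0,0,0],[-0.1,0.1,5.9,0,0,0],[-0.1,0.1,5.9,0,0,0],[-0.1,0.1,5.9,0,0,0]]

```text
time_s: 52.97
tcp_pos: [456.1, -347.0, 274.4]
ee_rot: [0.002, 1.0, 0.0, -0.0]
wrist_force: [0.9, -0.8, 1.3]
opening: 85.5
grasp_force: 0.0
```

carry_out:
  targets:
    - [[0,0,0,0,0,0],[0,0,0,0,0,0],[0,0,0,0,0,0],[0,0,0,0,0,0],[0,0,0,0,0,0]]
  jaw: -1
  squeeze: 60

```text
time_s: 53.38
tcp_pos: [456.3, -347.2, 276.0]
ee_rot: [0.002, 1.0, -0.0, 0.001]
wrist_force: [-1.8, 1.7, 4.9]
opening: 41.5
grasp_force: 60.4
```

carry_out:
  targets:
    - [[0,0,0,0,0,0],[0,0,0,0,0,0],[0,0,0,0,0,0]]

```text
time_s: 53.63
tcp_pos: [456.4, -347.1, 276.0]
ee_rot: [0.002, 1.0, -0.0, 0.001]
wrist_force: [-1.6, 2.0, 5.5]
opening: 41.4
grasp_force: 60.4
```

carry_out:
  targets:
    - [[0,0,-0.4,0,0,0],[0,0,-0.8,0,0,0],[0,0,-1.1,0,0,0],[0,0,-1.1,0,0,0],[0,0,-1.1,0,0,0]]

```text
time_s: 54.05
tcp_pos: [456.3, -347.2, 285.6]
ee_rot: [0.002, 1.0, -0.0, 0.0]
wrist_force: [3.7, -2.2, -3.4]
opening: 41.5
grasp_force: 61.7
```

carry_out:
  targets:
    - [[0,0,0,0,0,0],[0,0,0,0,0,0],[0,0,0,0,0,0]]

```text
time_s: 54.3
tcp_pos: [456.3, -347.2, 285.7]
ee_rot: [0.002, 1.0, -0.0, 0.0]
wrist_force: [4.5, -2.4, -3.8]
opening: 41.4
grasp_force: 61.7
```

carry_out:
  targets:
    - [[0,0,0,0,0,6.9],[0,0,0,0,0,13.8],[0,0,0,0,0,20.7],[0,0,0,0,0,27.6],[0,0,0,0,0,34.4]]

```text
time_s: 54.72
tcp_pos: [456.2, -347.5, 285.7]
ee_rot: [0.3, 0.954, -0.001, 0.0]
wrist_force: [5.0, -4.6, -4.2]
opening: 41.5
grasp_force: 61.6
```

carry_out:
  targets:
    - [[0,0,0,0,0,6.9],[0,0,0,0,0,13.8],[0,0,0,0,0,20.7],[0,0,0,0,0,27.6],[0,0,0,0,0,34.4]]

```text
time_s: 55.13
tcp_pos: [455.9, -347.8, 285.7]
ee_rot: [0.569, 0.822, -0.001, 0.0]
wrist_force: [2.3, -6.3, -5.2]
opening: 41.5
grasp_force: 61.6
```

carry_out:
  targets:
    - [[0,0,0,0,0,0],[0,0,0,0,0,0],[0,0,0,0,0,0],[0,0,0,0,0,0]]

```text
time_s: 55.47
tcp_pos: [455.9, -347.8, 285.7]
ee_rot: [0.567, 0.824, -0.001, 0.0]
wrist_force: [2.6, -5.8, -5.4]
opening: 41.7
grasp_force: 61.6
```

```bash
python3 - <<'E'
from h import *
T=tcp(); o=arm.observe(); print(T[:3,3],np.degrees(np.arctan2(T[1,1],T[0,1])),o['wrist_force'],o['moment'],o['opening'])
im,K,E=snap('wrist','w9.png'); cv2.imwrite('pics/w9c.png',cv2.resize(im[100:340,180:460,::-1],None,fx=2,fy=2,interpolation=2))
E
```

```text
[ 455.88620022 -347.79099647  285.65372007] 20.97284354671105 [ 2.5814381  -5.78710146 -5.36414641] [-0.89226304 -0.41025817 -0.07007621] 41.73869292498008
```

View pics/w9c.png

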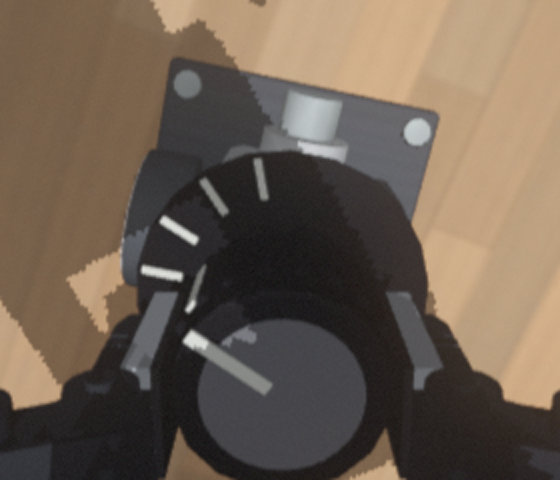

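carry_out:
  targets:
    - [[0,0,0.4,0,0,0],[0,0,0.8,0,0,0],[0,0,1.2,0,0,0],[0,0,1.2,0,0,0],[0,0,1.2,0,0,0]]

```text
time_s: 55.93
tcp_pos: [455.9, -347.7, 276.0]
ee_rot: [0.567, 0.824, -0.001, 0.001]
wrist_force: [-5.2, -2.5, 11.1]
opening: 41.8
grasp_force: 63.3
```

carry_out:
  targets:
    - [[0,0,0,0,0,0],[0,0,0,0,0,0],[0,0,0,0,0,0]]

```text
time_s: 56.18
tcp_pos: [455.9, -347.7, 276.0]
ee_rot: [0.567, 0.824, -0.001, 0.001]
wrist_force: [-5.2, -0.7, 12.1]
opening: 41.6
grasp_force: 63.3
```

carry_out:
  targets:
    - [[0,0,0,0,0,0],[0,0,0,0,0,0],[0,0,0,0,0,0],[0,0,0,0,0,0],[0,0,0,0,0,0]]
  jaw: 1

```text
time_s: 56.6
tcp_pos: [456.2, -346.9, 273.2]
ee_rot: [0.566, 0.824, 0.0, -0.001]
wrist_force: [-0.4, 0.4, 0.2]
opening: 85.5
grasp_force: 0.0
```

carry_out:
  targets:
    - [[0,0,0,0,0,0],[0,0,-3,0,0,0],[0,0,-6,0,0,0],[0,0,-10,0,0,0],[0,0,-12,0,0,0]]

```text
time_s: 57.02
tcp_pos: [456.2, -347.0, 398.6]
ee_rot: [0.566, 0.824, -0.0, 0.003]
wrist_force: [0.6, -0.8, 1.0]
opening: 85.2
grasp_force: 0.0
```

carry_out:
  targets:
    - [[0,0,0,0,0,0],[0,0,0,0,0,0],[0,0,0,0,0,0]]

```text
time_s: 57.27
tcp_pos: [456.2, -347.1, 392.3]
ee_rot: [0.566, 0.824, 0.0, -0.001]
wrist_force: [-0.5, 0.0, -0.8]
opening: 85.5
grasp_force: 0.0
```

```bash
python3 - <<'E'
from h import *
im,K,E=snap('wrist')
lids('top',z=29,lab='valve_1'); t,K2,E2=lids('top',name='top9.png')
a=cv2.resize(im[60:300,180:480],None,fx=1.6,fy=1.6,interpolation=2); b=cv2.resize(t[125:265,150:460],None,fx=2.5,fy=2.5,interpolation=2)[:, :790]
out=np.zeros((a.shape[0]//1+0,0,3))
c=np.zeros((600,790,3),np.uint8); c[:350,:775]=b[:350,:775]; s=cv2.resize(a,(312,250)); c[350:600,:312]=s
cv2.imwrite('pics/fin.png',c[:,:,::-1]); print(arm.observe()['time_s'])
E
```

```text
valve_1 0.7 [234. 226. 242. 245.] [433.1, 163.2, 1.5, 55.4, 24.8]
valve_1 0.64 [257. 217. 271. 242.] [439.7, 91.6, 0.9, 58.2, 24.9]
valve_1 0.52 [278. 225. 291. 245.] [429.8, 36.3, 0.5, 55.3, 24.8]
valve_1 0.5 [300. 225. 311. 249.] [425.5, -20.2, 0.0, 58.0, 27.6]
valve_1 0.45 [453. 148. 457. 168.] [638.2, -438.6, -41.7, 45.7, 24.1]
lid_1 0.78 [235. 142. 291. 206.] [601.3, 92.5, 2.1, 167.5, 145.8]
lid_1 0.74 [302. 138. 356. 198.] [607.8, -89.8, -2.1, 169.8, 149.3]
lid_1 0.61 [167. 142. 224. 202.] [603.0, 275.9, -0.2, 160.7, 144.5]
57.5167
```

View pics/fin.png

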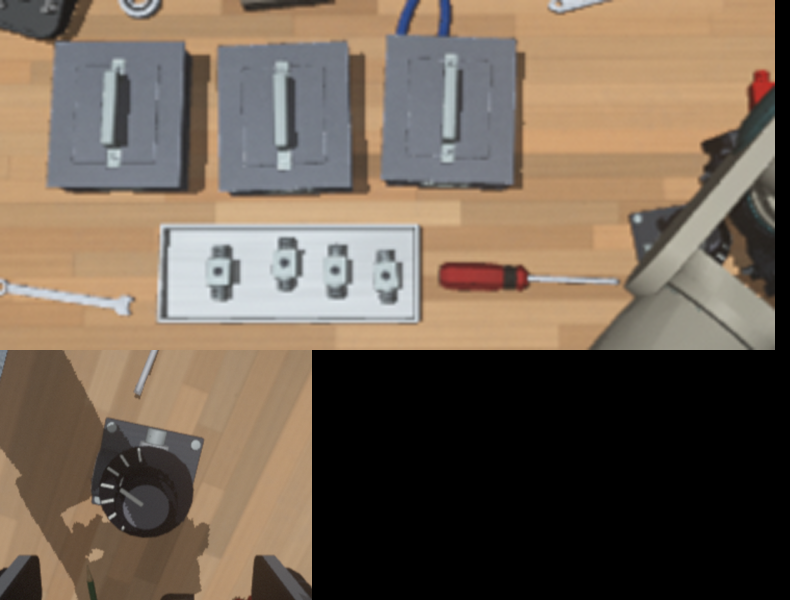

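```bash
python3 -c "
from station import arm
print(arm.sign_off())"
```

```text
the job is handed in; nothing more can be done
None
```

The bench is ready and the job is handed in after about 57 s: four valves lie flat in the tray, the stray clamping block is back with its fellow, all three lids are on, the regulator is locked at 4 bar, and the bench tools were not touched.

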